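Seat the calibration tile and hold the scanner's lamp flap at its balance point

ROBOT

A 6-joint arm with a two-finger parallel gripper is mounted at the origin on the work surface. World frame = base frame: x ahead of the robot, y to its left, z up, the work surface at z = 0. Lengths are in m, angles in rad, forces in N, time in s.
With the tool pointing down it reaches from about 0.3 to 0.775 m from the base axis. Payload 14.6 kg.
Tool frame: the origin (TCP) lies at the very end of the fingers, on their centre line; the grasp point (between the pads) lies 19 mm behind it; z points along the fingers, y is the direction in which the jaws open and shut (so a half turn about z gives the same grasp; the last joint's range is limited). The gripper opens to 94 mm and grips with 3 to 60 N. Pads are 16 mm wide; open, the fingers measure 119 mm over their backs; the gripper's body (75 mm by 177 mm) begins 78 mm behind the grasp point.
Start: joints at [-1.234, 0.3, 1.521, -0, 1.321, -0.067], TCP at [0.216, -0.506, 0.183] pointing down, gripper open.
Joint ranges: [-3.03, 3.03], [-0.79, 2.21], [0.23, 2.52], [-1.04, 4.18], [0, 3.07], [-2.55, 2.55]. Speed limits (rad/s): [2.22, 2.22, 2.57, 3.14, 3.14, 3.14].

INTERFACE

Orientations are given as [roll, pitch, yaw] about the fixed x, y, z axes, in that order (R = Rz(yaw) Ry(pitch) Rx(roll)).
In Python, from station import ctrl, vision, ticket gives the robot as it stands.
- The arm moves only by the tool step_arm, never from a script. Its argument "steps" is a list of rows, each an object of numbers: "x", "y", "z": the shift along the tool's x, y, z in m; "ax", "ay", "az": the turn, a rotation vector about the tool's x, y, z in degrees; "claw": the finger opening in m, from 0 to 0.094. A call has 1 to 5 rows; each row shifts and turns the pose as measured when the row begins, along the tool's axes as they then stand; what a row does not reach is not made up. A row lasts 1/12 s, in which the tool goes at most 41.7 mm and 7.16 degrees, less where a joint would pass 70% of its speed; a pose out of reach is approached as far as the arm can. A call with a gripper value outside its range is refused whole. The fingers move at their own pace and stop on an object; "grip_force" is the grip in N (left out, the last holds). Time passes only in rows, so rows that do not move let the fingers close. It gives the time, the measured TCP pose, the force and the opening at its end, in the units of the state.
- ctrl.get_obs(): the state, without advancing time (a new reading comes with each control period).
- vision.camera(name): name is "side" or "top" or "wrist"; returns (picture, depth): 480x640x3 uint8, red, green, blue; 480x640 float32, m along the optical axis (not along the pixel's ray), 0 where there is no reading.
- vision.camera_params(name): a dict with "fov_y" (degrees; the focal length in pixels is half the picture's height over the tangent of half this angle, whatever the lens; pixels are square), "cx", "cy" (the principal point, pixels), "origin" and "attitude" of the camera in the world; the wrist camera has in their place "mount" (4x4, takes a point from camera to tool coordinates, whose origin is the TCP and whose axes are the flange's). Camera axes: x right, y up, looking along -z (the intrinsics and any distortion apply to the point x, -y, -z); pixel columns grow to the right and rows downward; lengths in m; the calibration is good to about 2 mm. A picture is of the moment at which its call begins: read the wrist's pose just before it. camera_params takes no time and is no camera call.
- ticket.hand_in(): hands the job in, once; it reports no verdict.
The state is a dict: "time_s": time; "qpos": joint angles; "joint_vel": joint speeds; "tau": joint torques, N m; "ee_pos": TCP position; "eef_rot": TCP orientation; "force": force on the tool from outside, world axes, zero at the start; "moment": the same for the moment, N m; "grip_width": finger opening in m.
Only numpy, scipy, OpenCV 4.12 (cv2) and the standard library are available. Lean on these libraries where they do the work, as an engineer would, in place of code of your own. Each camera call takes 0.05 s, during which the arm holds its last target.

TASK

Set the ridged calibration tile down into the pocket of the slide scanner's bed, flat and square and without dropping it, and let go of it. Then swing the leaning lamp flap up to its balance point, upright over its hinge, and finish with the gripper still holding it there, steady, so that I can clip in its stay. Do not let the flap fall down over the bed, and leave the mouse, the tape roll and the mug where they are.

Things in the scene. Friction and masses are not known exactly. Their poses are not given: they have to be found in the camera images.
- scanner: Slide scanner, a low white box 200 (x) x 240 (y) x 45 mm high, fixed to the desk. Origin: centre of its underside, on the desk; z up. Its top (the bed, 45 mm above the desk) has a rectangular pocket; two grey hinge brackets rise to 103 mm near its +y edge, at x = +-92 mm, y = 100 to 124 mm.
- pocket (a point): Centre of the pocket's flat floor, at x 0, y +30, z 35 mm in the scanner's frame, axes parallel to it. The pocket (dark floor) is 10 mm deep, 65 mm wide along the scanner's x and 95 mm long along its y, with a small bevel at the rim: the tile's long side (its x) lies along the scanner's y, either way round.
- hinge_line (a point): Middle of the flap's hinge axis, at x 0, y +115, z 90 mm in the scanner's frame; the axis runs along the scanner's x.
- flap (a joint): Angle of the lamp flap, rad: 0 = level over the bed (towards the scanner's -y), 1.571 = upright, its balance point (its weight lies evenly about its mid-plane, through the hinge), 2.22 = its stop, leaning away to the scanner's +y, where it starts. The hinge is almost free: off balance it falls. Mass 0.25 to 0.5 kg, centred about 80 mm from the hinge.
- flap_bar (a point): Middle of the flap's handle, a round steel bar 12 mm thick, parallel to the hinge axis and 175 mm from it, 78 mm long between its two legs; it can turn between closed finger pads. x along the bar. The flap is a grey and white panel 160 wide, 12 mm thick, its edge 135 mm from the hinge: a 34 mm window is left under the bar. Bar 230 mm above the desk at the start, 265 mm upright.
- tile: Calibration tile, loose: a flat grey slab 90 (x) x 60 (y) x 14 mm with a grip ridge standing upright along the middle of its top, 50 (x) x 12 (y) mm and 26 mm high (top of the ridge 40 mm above the underside). Origin: centre of its underside; z up. Mass 0.1 to 0.2 kg. Starts flat on the desk.
- mouse: Dark grey computer mouse, 100 x 60 x 30 mm, a bystander; origin: centre of its underside.
- tape: Brown roll of tape lying flat, a ring 72 mm across and 20 mm high, a bystander; origin: centre of its underside.
- mug: White mug, 80 mm across and 85 mm high, a bystander; origin: centre of its underside.
There are look-alikes about, which are no part of the job. Of the things shaped like the tile, the grey one is meant.

How it is judged:
On the way, in this order (a step that is already met when the one before it is completed fails the run):
1. the tile lies flat and square on the floor of the pocket and is let go (x of tile in the frame of pocket between -0.004 and 0.004 m and y of tile in the frame of pocket between -0.004 and 0.004 m and z of tile in the frame of pocket between -0.003 and 0.002 m and angle between tile's own z axis and vertical below 0.04 rad and angle between the x axis of tile and the y axis of scanner, either way round below 0.09 rad and contact force between the fingers and tile below 0.05 N and linear speed of tile below 0.02 m/s), for 0.2 s.
2. the flap is held still at its balance point by the fingers (value of joint flap between 1.481 and 1.661 rad and velocity of joint flap between -0.1 and 0.1 rad/s and contact force between the fingers and flap above 1 N), for 0.4 s.
At the end, for the whole second after the job is handed in: Tile on the pocket floor (within 4 mm of centre, 2 mm of the floor, 0.04 rad of level, 0.09 rad of square), still and not touched by the fingers; flap within 0.09 rad of upright (1.571), below 0.1 rad/s, held by the fingers (over 1 N) (all of step 1 and all of step 2); the arm keeps its last pose, push and grip.
It fails at once if the flap falls down over the bed (below 1.1 rad) (value of joint flap below 1.1 rad).
It fails at once if the tile is dropped (faster than 0.6 m/s out of the fingers) (linear speed of tile above 0.6 m/s and contact force between the fingers and tile below 0.05 N).
It fails at once if the mouse is moved (more than 25 mm) (distance of mouse from where it was at the start of the episode above 0.025 m).
It fails at once if the tape is moved (more than 25 mm) (distance of tape from where it was at the start of the episode above 0.025 m).
It fails at once if the mug is moved (more than 25 mm) (distance of mug from where it was at the start of the episode above 0.025 m).
It also fails if it takes over 69 s, if anything falls off the work surface, if the arm or the gripper's body presses on something with over 40 N, if the wrist force passes 120 N, or if a joint passes its speed limit or range.

## Working session

There is one attempt and no reset: what is moved stays moved. The work goes in short steps, Python scripts to look and compute and a tool call to move; the robot and the scene stay as the last step left them, time stands still between calls to the robot, and variables do not carry over. Pictures are saved under pics/ and viewed, and the job is handed in when it is done.

Besides the shell and the picture viewer there is one more tool, called after ">>>" in YAML: its name, and indented under it one key for each argument. step_arm: Moves the arm, as the interface text tells. Its arguments: {"type":"object","properties":{"steps":{"type":"array"},"grip_force":{"type":"number"}},"required":["steps"]}

```bash
mkdir -p pics; ls; cat > h.py <<'E'
import numpy as np, cv2
from station import ctrl, vision, ticket
E
python3 - <<'E'
from h import *
print(ctrl.get_obs())
for n in ["side","top","wrist"]:
    print(n,vision.camera_params(n))
for n in ["side","top"]:
    p,d=vision.camera(n); cv2.imwrite(f"pics/{n}0.png",p[:,:,::-1]); np.savez(f"{n}0.npz",p=p,d=d)
E
```

```text
pics
{'time_s': 0.0, 'qpos': array([-1.23360984e+00,  3.00449920e-01,  1.52158615e+00,  7.63254447e-06,
        1.32070590e+00, -6.65918367e-02]), 'joint_vel': array([ 4.24860787e-04, -1.71514815e-03,  7.52630320e-04, -7.76665500e-05,
       -1.39589215e-03, -8.17141714e-05]), 'tau': array([ 7.60512776e-04, -5.31803691e+01, -3.52737594e+01,  7.08687399e-02,
        2.43821391e-02, -4.68376936e-05]), 'ee_pos': array([ 0.21599921, -0.50549308,  0.18259582]), 'eef_rot': array([-3.14044638e+00, -8.38549770e-05,  4.03776379e-01]), 'force': array([-0.49221675,  0.0891474 ,  0.11443342]), 'moment': array([ 0.07052791,  0.01375065, -0.03022498]), 'grip_width': 0.09376064599724492}
side {'fov_y': 42.04651585994159, 'cx': 323.6414728516986, 'cy': 246.15455661752623, 'origin': array([0.23930301, 0.89335266, 1.15921903]), 'attitude': array([ 0.81583129,  0.0040892 , -2.84706809])}
top {'fov_y': 57.68003425843178, 'cx': 317.7276188641528, 'cy': 241.33942586160492, 'origin': array([ 0.51698479, -0.17578199,  1.06097037]), 'attitude': array([ 0.04182488, -0.01335332, -1.59465028])}
wrist {'fov_y': 65.20927369079118, 'cx': 317.71291663648225, 'cy': 236.210058355429, 'mount': array([[ 1.24536841e-03,  9.60712167e-01,  2.77543836e-01,
         8.09759548e-02],
       [ 9.99999133e-01, -1.07738833e-03, -7.57744261e-04,
         6.51108566e-04],
       [-4.28951642e-04,  2.77544539e-01, -9.60712676e-01,
        -1.99820813e-01],
       [ 0.00000000e+00,  0.00000000e+00,  0.00000000e+00,
         1.00000000e+00]])}
```

View pics/top0.png

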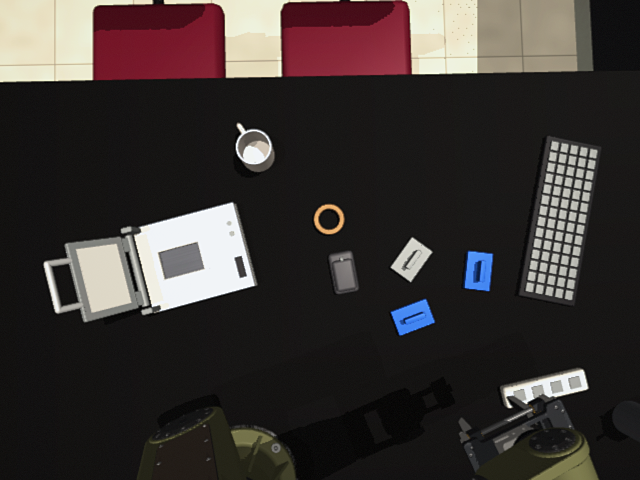

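View pics/side0.png

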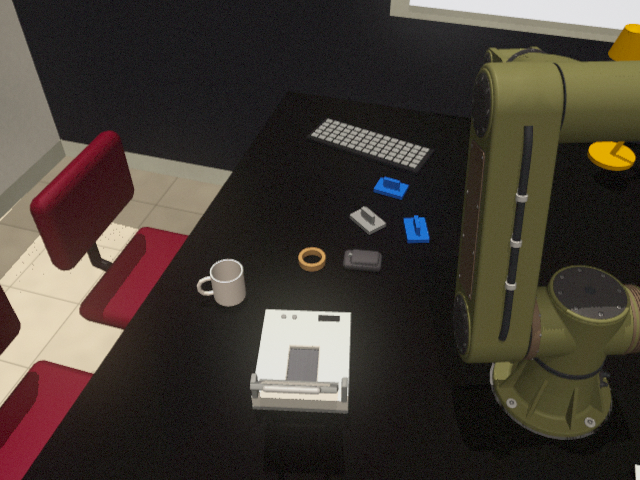

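```bash
cat > h.py <<'E'
import numpy as np, cv2
from scipy.spatial.transform import Rotation as Ro
from station import ctrl, vision, ticket
def pose(rpy,pos):
    T=np.eye(4);T[:3,:3]=Ro.from_euler('xyz',rpy).as_matrix();T[:3,3]=pos;return T
def camT(n,obs=None):
    c=vision.camera_params(n)
    if n=="wrist": return pose(obs['eef_rot'],obs['ee_pos'])@c['mount'],c
    return pose(c['attitude'],c['origin']),c
def cloud(n,d,obs=None):
    T,c=camT(n,obs); f=240/np.tan(np.radians(c['fov_y']/2))
    v,u=np.mgrid[0:480,0:640]
    P=np.stack([(u-c['cx'])/f*d,-(v-c['cy'])/f*d,-d],-1)
    return P@T[:3,:3].T+T[:3,3]
E
python3 - <<'E'
from h import *
for n in ["top","side"]:
    z=np.load(n+"0.npz"); W=cloud(n,z['d']); p=z['p'].astype(int)
    np.save(n+"W.npy",W)
    pts={"top":[(182,232),(150,165),(411,260),(425,249),(330,206),(343,272),(253,140),(180,260),(60,265),(100,278),(300,150),(480,330),(240,210)],"side":[(300,335),(303,365),(230,290),(367,218),(361,260),(400,300),(318,340)]}[n]
    for u,v in pts: print(n,(u,v),np.round(W[v,u],4),p[v,u])
E
```

```text
top (182, 232) [0.5881 0.1239 0.0479] [241 244 247]
top (150, 165) [0.7568 0.2136 0.0013] [23 22 20]
top (411, 260) [ 0.5105 -0.4078  0.0419] [208 208 198]
top (425, 249) [ 0.5359 -0.4481  0.0173] [211 210 201]
top (330, 206) [ 0.6438 -0.222   0.0247] [235 178 112]
top (343, 272) [ 0.4859 -0.2486  0.0289] [126 120 119]
top (253, 140) [ 0.8103 -0.0396  0.0124] [86 82 75]
top (180, 260) [0.5234 0.1325 0.0369] [121 120 123]
top (60, 265) [ 0.5184  0.4325 -0.001 ] [46 46 44]
top (100, 278) [0.4897 0.2578 0.1625] [222 216 200]
top (300, 150) [ 0.7869 -0.1528 -0.0011] [23 22 22]
top (480, 330) [ 3.364e-01 -5.799e-01 -4.000e-04] [24 22 21]
top (240, 210) [ 0.6421 -0.0031 -0.0013] [19 17 16]
side (300, 335) [0.5542 0.0558 0.0427] [228 228 220]
side (303, 365) [0.5233 0.1281 0.0367] [131 127 124]
side (230, 290) [ 0.7559 -0.018   0.0536] [156 144 133]
side (367, 218) [ 0.5109 -0.4013  0.0263] [77 77 71]
side (361, 260) [ 0.4851 -0.233   0.0285] [99 93 90]
side (400, 300) [ 0.3638 -0.1546 -0.0029] [27 28 25]
side (318, 340) [0.5101 0.06   0.0459] [229 228 220]
```

```bash
cat > fit.py <<'E'
from h import *
z=np.load("top0.npz"); W=np.load("topW.npy"); p=z['p'].astype(int)
v,u=np.mgrid[0:480,0:640]; Z=W[...,2]; bright=p.min(2)
def rect(m,nm,k=3):
    m=m.astype(np.uint8); n,l,s,c=cv2.connectedComponentsWithStats(m)
    i=1+np.argmax(s[1:,4]); m=l==i
    P=W[m]; r=cv2.minAreaRect((P[:,:2]*1000).astype(np.float32))
    print(nm,m.sum(),"c",np.round(r[0],1),"size",np.round(r[1],1),"ang",r[2],"zmed",np.median(P[:,2]),np.round(np.median(P,0),4)); return r
rect((Z>.038)&(Z<.054)&(bright>150)&(u>130)&(u<270)&(v>190)&(v<330),"scanner top")
rect((Z<.044)&(bright>60)&(bright<170)&(u>150)&(u<210)&(v>235)&(v<285),"pocket")
rect((Z>.007)&(bright>100)&(u>380)&(u<440)&(v>230)&(v<290),"tile all")
rect((Z>.007)&(Z<.022)&(bright>100)&(u>380)&(u<440)&(v>230)&(v<290),"tile slab")
rect((Z>.03)&(u>380)&(u<440)&(v>230)&(v<290),"ridge")
rect((Z>.15)&(u>30)&(u<160)&(v>230)&(v<330),"flap")
rect((Z>.19)&(u>30)&(u<160)&(v>230)&(v<330),"handle")
rect((Z>.01)&(u>320)&(u<370)&(v>240)&(v<300),"mouse")
E
python3 fit.py; python3 - <<'E'
import cv2
i=cv2.imread('pics/top0.png'); cv2.imwrite('pics/z1.png',cv2.resize(i[190:335,30:270],None,fx=3.3,fy=3.3,interpolation=2)); cv2.imwrite('pics/z2.png',cv2.resize(i[220:345,310:510],None,fx=4,fy=4,interpolation=2))
E
```

```text
scanner top 7544 c [529.7 100.4] size [200.3 241.2] ang 13.80030345916748 zmed 0.04511991995222997 [0.5362 0.0875 0.0451]
pocket 1140 c [523.  130.5] size [64.7 96.1] ang 13.917204856872559 zmed 0.0354271188136388 [0.5228 0.1316 0.0354]
tile all 876 c [ 534.2 -322.4] size [276.8 102.8] ang 76.32605743408203 zmed 0.014502683472040534 [ 0.5125 -0.4128  0.0145]
tile slab 769 c [ 512.4 -413.8] size [59.9 90.1] ang 52.78388595581055 zmed 0.014208356855802684 [ 0.5122 -0.4127  0.0142]
ridge 121 c [ 505.2 -304.4] size [ 40.9 255.1] ang 3.8868775367736816 zmed 0.03964461221081894 [ 0.5126 -0.4129  0.0396]
flap 3366 c [535.2  82.2] size [160.4 491.8] ang 14.019225120544434 zmed 0.18483550149203043 [0.4861 0.2744 0.1848]
handle 1404 c [465.3  81.8] size [503.3 150.6] ang 84.68327331542969 zmed 0.20056740605567014 [0.481  0.2944 0.2006]
mouse 1030 c [ 482.2 -231. ] size [99.6 98.1] ang 9.092803001403809 zmed 0.027474707077918326 [ 0.4857 -0.2483  0.0275]
```

```bash
true
```

```text
(no output)
```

View pics/z1.png

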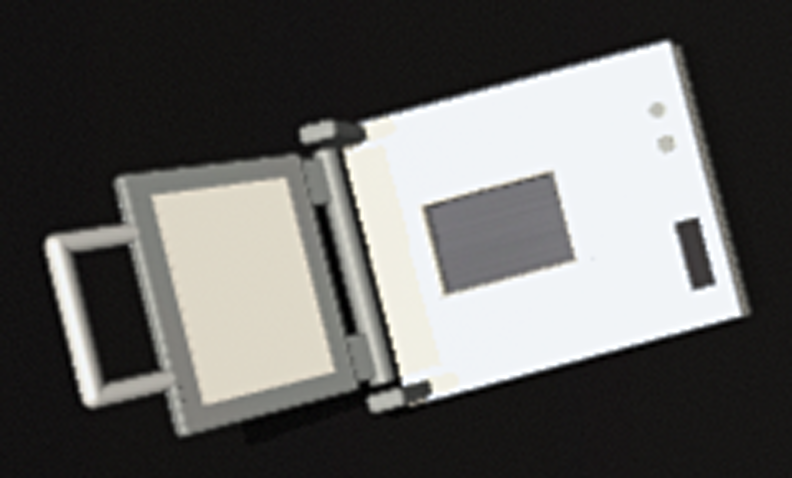

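View pics/z2.png

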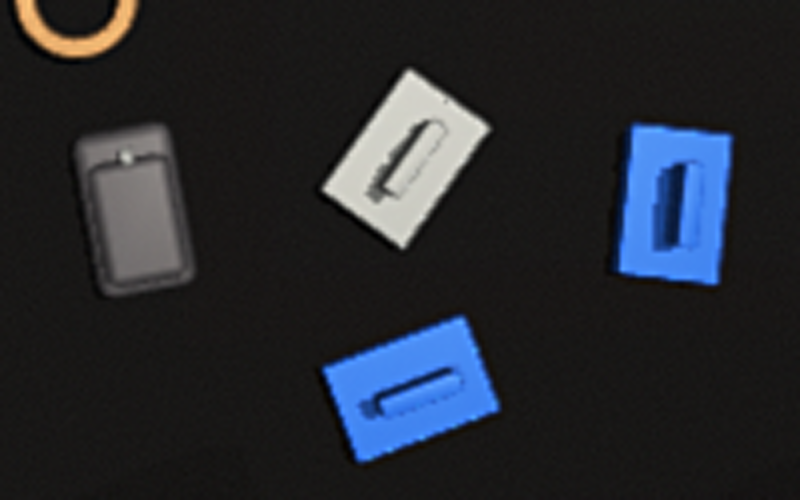

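```bash
cat > plan.py <<'E'
from h import *
import sys, json
def plan(pos,yaw,n=None,speed=0.04,turn=7.0,rpy=None):
    o=ctrl.get_obs(); T=pose(o['eef_rot'],o['ee_pos'])
    G=pose([np.pi,0,yaw] if rpy is None else rpy,pos)
    D=Ro.from_matrix(G[:3,:3]@T[:3,:3].T).as_rotvec()
    dp=G[:3,3]-T[:3,3]
    k=max(1,int(np.ceil(max(np.linalg.norm(dp)/speed,np.degrees(np.linalg.norm(D))/turn)-1e-6)))
    if n: k=n
    rows=[]
    for i in range(k):
        R=Ro.from_rotvec(D*(i)/k).as_matrix()@T[:3,:3]
        s=R.T@dp/k; a=np.degrees(R.T@D/k)
        rows.append({q:round(float(v),4 if q in'xyz' else 2) for q,v in zip(['x','y','z','ax','ay','az'],[*s,*a])})
    print("t",round(o['time_s'],2),"pos",np.round(o['ee_pos'],4),"rpy",np.round(o['eef_rot'],4),"F",np.round(o['force'],2),"grip",round(o['grip_width'],4),"k",k)
    for i in range(0,min(k,25),5): print(json.dumps(rows[i:i+5]))
if __name__=="__main__":
    a=[float(x) for x in sys.argv[1:]]
    plan(a[:3],a[3],int(a[4]) if len(a)>4 else None)
E
python3 plan.py 0.5124 -0.4138 0.17 2.492
```

```text
t 0.1 pos [ 0.216  -0.5055  0.1826] rpy [-3.1406 -0.      0.4038] F [-0.24 -0.43 -0.15] grip 0.094 k 18
[{"x": 0.0171, "y": 0.0018, "z": 0.0007, "ax": -0.0, "ay": -0.0, "az": -6.65}, {"x": 0.0168, "y": 0.0038, "z": 0.0007, "ax": -0.0, "ay": -0.0, "az": -6.65}, {"x": 0.0163, "y": 0.0057, "z": 0.0007, "ax": -0.0, "ay": -0.0, "az": -6.65}, {"x": 0.0155, "y": 0.0075, "z": 0.0007, "ax": -0.0, "ay": -0.0, "az": -6.65}, {"x": 0.0145, "y": 0.0093, "z": 0.0007, "ax": -0.0, "ay": -0.0, "az": -6.65}]
[{"x": 0.0134, "y": 0.0109, "z": 0.0007, "ax": -0.0, "ay": -0.0, "az": -6.65}, {"x": 0.012, "y": 0.0124, "z": 0.0007, "ax": -0.0, "ay": -0.0, "az": -6.65}, {"x": 0.0105, "y": 0.0137, "z": 0.0007, "ax": -0.0, "ay": -0.0, "az": -6.65}, {"x": 0.0088, "y": 0.0148, "z": 0.0007, "ax": -0.0, "ay": -0.0, "az": -6.65}, {"x": 0.0071, "y": 0.0157, "z": 0.0007, "ax": -0.0, "ay": -0.0, "az": -6.65}]
[{"x": 0.0052, "y": 0.0164, "z": 0.0007, "ax": -0.0, "ay": -0.0, "az": -6.65}, {"x": 0.0033, "y": 0.0169, "z": 0.0007, "ax": -0.0, "ay": -0.0, "az": -6.65}, {"x": 0.0013, "y": 0.0172, "z": 0.0007, "ax": -0.0, "ay": -0.0, "az": -6.65}, {"x": -0.0007, "y": 0.0172, "z": 0.0007, "ax": -0.0, "ay": -0.0, "az": -6.65}, {"x": -0.0027, "y": 0.017, "z": 0.0007, "ax": -0.0, "ay": -0.0, "az": -6.65}]
[{"x": -0.0046, "y": 0.0166, "z": 0.0007, "ax": -0.0, "ay": -0.0, "az": -6.65}, {"x": -0.0065, "y": 0.0159, "z": 0.0007, "ax": -0.0, "ay": -0.0, "az": -6.65}, {"x": -0.0083, "y": 0.0151, "z": 0.0007, "ax": -0.0, "ay": -0.0, "az": -6.65}]
```

>>> step_arm:
  steps:
    - {"x": 0.017,"y": 0.002,"z": 0.0007,"az": -6.65}
    - {"x": 0.017,"y": 0.004,"z": 0.0007,"az": -6.65}
    - {"x": 0.016,"y": 0.006,"z": 0.0007,"az": -6.65}
    - {"x": 0.0155,"y": 0.0075,"z": 0.0007,"az": -6.65}
    - {"x": 0.0145,"y": 0.009,"z": 0.0007,"az": -6.65}

```text
validation failed for argument at $.st...
```

>>> step_arm:
  steps:
    - {"x": 0.0134,"y": 0.011,"z": 0.0007,"az": -6.65}
    - {"x": 0.012,"y": 0.0124,"z": 0.0007,"az": -6.65}
    - {"x": 0.0105,"y": 0.0137,"z": 0.0007,"az": -6.65}
    - {"x": 0.009,"y": 0.015,"z": 0.0007,"az": -6.65}
    - {"x": 0.007,"y": 0.0157,"z": 0.0007,"az": -6.65}

```text
validation failed for argument at $.st...
```

>>> step_arm:
  steps:
    - {"x": 0.005,"y": 0.0164,"z": 0.0007,"az": -6.65}
    - {"x": 0.0033,"y": 0.017,"z": 0.0007,"az": -6.65}
    - {"x": 0.0013,"y": 0.017,"z": 0.0007,"az": -6.65}
    - {"x": -0.0007,"y": 0.017,"z": 0.0007,"az": -6.65}
    - {"x": -0.0027,"y": 0.017,"z": 0.0007,"az": -6.65,"claw": 0.05}

```text
validation failed for argument at $.st...
```

```bash
python3 plan.py 0.5124 -0.4138 0.17 2.492
```

```text
t 0.1 pos [ 0.216  -0.5055  0.1826] rpy [-3.1406 -0.      0.4038] F [-0.24 -0.43 -0.15] grip 0.094 k 18
[{"x": 0.0171, "y": 0.0018, "z": 0.0007, "ax": -0.0, "ay": -0.0, "az": -6.65}, {"x": 0.0168, "y": 0.0038, "z": 0.0007, "ax": -0.0, "ay": -0.0, "az": -6.65}, {"x": 0.0163, "y": 0.0057, "z": 0.0007, "ax": -0.0, "ay": -0.0, "az": -6.65}, {"x": 0.0155, "y": 0.0075, "z": 0.0007, "ax": -0.0, "ay": -0.0, "az": -6.65}, {"x": 0.0145, "y": 0.0093, "z": 0.0007, "ax": -0.0, "ay": -0.0, "az": -6.65}]
[{"x": 0.0134, "y": 0.0109, "z": 0.0007, "ax": -0.0, "ay": -0.0, "az": -6.65}, {"x": 0.012, "y": 0.0124, "z": 0.0007, "ax": -0.0, "ay": -0.0, "az": -6.65}, {"x": 0.0105, "y": 0.0137, "z": 0.0007, "ax": -0.0, "ay": -0.0, "az": -6.65}, {"x": 0.0088, "y": 0.0148, "z": 0.0007, "ax": -0.0, "ay": -0.0, "az": -6.65}, {"x": 0.0071, "y": 0.0157, "z": 0.0007, "ax": -0.0, "ay": -0.0, "az": -6.65}]
[{"x": 0.0052, "y": 0.0164, "z": 0.0007, "ax": -0.0, "ay": -0.0, "az": -6.65}, {"x": 0.0033, "y": 0.0169, "z": 0.0007, "ax": -0.0, "ay": -0.0, "az": -6.65}, {"x": 0.0013, "y": 0.0172, "z": 0.0007, "ax": -0.0, "ay": -0.0, "az": -6.65}, {"x": -0.0007, "y": 0.0172, "z": 0.0007, "ax": -0.0, "ay": -0.0, "az": -6.65}, {"x": -0.0027, "y": 0.017, "z": 0.0007, "ax": -0.0, "ay": -0.0, "az": -6.65}]
[{"x": -0.0046, "y": 0.0166, "z": 0.0007, "ax": -0.0, "ay": -0.0, "az": -6.65}, {"x": -0.0065, "y": 0.0159, "z": 0.0007, "ax": -0.0, "ay": -0.0, "az": -6.65}, {"x": -0.0083, "y": 0.0151, "z": 0.0007, "ax": -0.0, "ay": -0.0, "az": -6.65}]
```

>>> step_arm:
  steps:
    - {"x": 0.017,"y": 0.002,"z": 0.0007,"ax": 0,"ay": 0,"az": -6.65,"claw": 0.094}

```text
time_s: 0.18
ee_pos: [0.231, -0.5012, 0.1818]
eef_rot: [-3.14, 0.0, 0.516]
force: [-0.0, -0.3, -0.5]
grip_width: 0.0941
```

>>> step_arm:
  steps:
    - {"x": 0.018,"y": 0.004,"z": 0.0007,"ax": 0,"ay": 0,"az": -6.7,"claw": 0.07}
    - {"x": 0.017,"y": 0.006,"z": 0.0007,"ax": 0,"ay": 0,"az": -6.7,"claw": 0.07}
    - {"x": 0.016,"y": 0.008,"z": 0.0007,"ax": 0,"ay": 0,"az": -6.7,"claw": 0.07}
    - {"x": 0.015,"y": 0.01,"z": 0.0007,"ax": 0,"ay": 0,"az": -6.7,"claw": 0.05}
    - {"x": 0.014,"y": 0.011,"z": 0.0007,"ax": 0,"ay": 0,"az": -6.7,"claw": 0.05}

```text
time_s: 0.6
ee_pos: [0.3192, -0.4726, 0.1764]
eef_rot: [-3.138, -0.003, 1.126]
force: [-0.2, -0.2, 0.1]
grip_width: 0.0634
```

>>> step_arm:
  steps:
    - {"x": 0.012,"y": 0.0124,"z": 0.0007,"ax": 0,"ay": 0,"az": -6.7,"claw": 0.05}
    - {"x": 0.011,"y": 0.014,"z": 0.0007,"ax": 0,"ay": 0,"az": -6.7,"claw": 0.05}
    - {"x": 0.009,"y": 0.015,"z": 0.0007,"ax": 0,"ay": 0,"az": -6.7,"claw": 0.05}
    - {"x": 0.007,"y": 0.016,"z": 0.0007,"ax": 0,"ay": 0,"az": -6.7,"claw": 0.05}
    - {"x": 0.005,"y": 0.017,"z": 0.0007,"ax": 0,"ay": 0,"az": -6.7,"claw": 0.05}

```text
time_s: 1.02
ee_pos: [0.4057, -0.441, 0.1707]
eef_rot: [-3.138, -0.008, 1.741]
force: [-0.7, 0.7, 1.3]
grip_width: 0.05
```

```bash
python3 plan.py 0.5124 -0.4138 0.17 2.492
```

```text
t 1.02 pos [ 0.4057 -0.441   0.1707] rpy [-3.1382 -0.0078  1.7413] F [-0.75  0.72  1.28] grip 0.05 k 7
[{"x": 0.0012, "y": 0.0157, "z": 0.0001, "ax": -0.0, "ay": -0.07, "az": -6.14}, {"x": -0.0004, "y": 0.0157, "z": 0.0001, "ax": -0.0, "ay": -0.07, "az": -6.14}, {"x": -0.0021, "y": 0.0156, "z": 0.0001, "ax": -0.0, "ay": -0.07, "az": -6.14}, {"x": -0.0038, "y": 0.0153, "z": 0.0001, "ax": -0.0, "ay": -0.07, "az": -6.14}, {"x": -0.0054, "y": 0.0148, "z": 0.0001, "ax": -0.0, "ay": -0.07, "az": -6.14}]
[{"x": -0.0069, "y": 0.0141, "z": 0.0001, "ax": -0.0, "ay": -0.07, "az": -6.14}, {"x": -0.0084, "y": 0.0133, "z": 0.0001, "ax": -0.0, "ay": -0.07, "az": -6.14}]
```

>>> step_arm:
  steps:
    - {"x": 0.0012,"y": 0.0157,"z": 0,"ax": 0,"ay": -0.07,"az": -6.2,"claw": 0.05}
    - {"x": -0.0004,"y": 0.0157,"z": 0,"ax": 0,"ay": -0.07,"az": -6.2,"claw": 0.05}
    - {"x": -0.002,"y": 0.0156,"z": 0,"ax": 0,"ay": -0.07,"az": -6.2,"claw": 0.05}
    - {"x": -0.004,"y": 0.0153,"z": 0,"ax": 0,"ay": -0.07,"az": -6.2,"claw": 0.05}
    - {"x": -0.0054,"y": 0.015,"z": 0,"ax": 0,"ay": -0.07,"az": -6.2,"claw": 0.05}

```text
time_s: 1.43
ee_pos: [0.4855, -0.4178, 0.168]
eef_rot: [-3.141, -0.007, 2.312]
force: [-0.9, 0.3, 0.7]
grip_width: 0.0499
```

>>> step_arm:
  steps:
    - {"x": -0.007,"y": 0.0141,"z": 0,"ax": 0,"ay": -0.07,"az": -6.2,"claw": 0.05}
    - {"x": -0.0084,"y": 0.0133,"z": 0,"ax": 0,"ay": -0.07,"az": -6.2,"claw": 0.05}
    - {"x": 0,"y": 0,"z": 0,"ax": 0,"ay": 0,"az": 0,"claw": 0.05}

```text
time_s: 1.68
ee_pos: [0.5188, -0.4068, 0.166]
eef_rot: [3.14, -0.007, 2.547]
force: [-0.6, 0.1, -0.8]
grip_width: 0.0504
```

```bash
python3 plan.py 0.5124 -0.4138 0.17 2.492; python3 - <<'E'
from h import *
o=ctrl.get_obs(); p,d=vision.camera("wrist"); cv2.imwrite("pics/w1.png",p[:,:,::-1])
W=cloud("wrist",d,o); Z=W[...,2]; np.savez("w1.npz",p=p,d=d,W=W)
def rect(m,nm):
    n,l,s,c=cv2.connectedComponentsWithStats(m.astype(np.uint8)); i=1+np.argmax(s[1:,4]); P=W[l==i]
    r=cv2.minAreaRect((P[:,:2]*1000).astype(np.float32)); print(nm,len(P),np.round(r[0],1),np.round(r[1],1),r[2],np.median(P[:,2]))
near=np.hypot(W[...,0]-.512,W[...,1]+.414)<.065
b=p.astype(int).min(2)
rect(near&(Z>.007)&(Z<.02)&(b>90),"slab"); rect(near&(Z>.036)&(Z<.045)&(d>0),"ridge")
E
```

```text
t 1.68 pos [ 0.5188 -0.4068  0.166 ] rpy [ 3.14   -0.0067  2.5474] F [-0.59  0.14 -0.79] grip 0.0504 k 1
[{"x": 0.0014, "y": -0.0094, "z": -0.004, "ax": 0.08, "ay": -0.39, "az": 3.17}]
slab 4889 [ 513.9 -414.4] [60.2 90.2] 52.761253356933594 0.012380875692140192
ridge 698 [ 513.8 -414.3] [12.  49.9] 52.74122619628906 0.03825052839203938
```

View pics/w1.png

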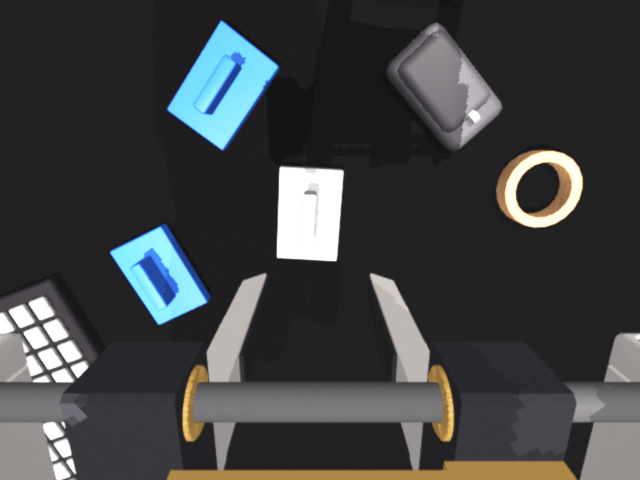

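```bash
python3 plan.py 0.5138 -0.4144 0.08 2.4915 4
```

```text
t 1.73 pos [ 0.5176 -0.4073  0.1659] rpy [ 3.1403 -0.0073  2.5408] F [-0.87 -0.34  0.22] grip 0.0495 k 4
[{"x": -0.0004, "y": -0.002, "z": 0.0215, "ax": 0.02, "ay": -0.1, "az": 0.71}, {"x": -0.0004, "y": -0.002, "z": 0.0215, "ax": 0.02, "ay": -0.1, "az": 0.71}, {"x": -0.0003, "y": -0.002, "z": 0.0215, "ax": 0.02, "ay": -0.1, "az": 0.71}, {"x": -0.0003, "y": -0.002, "z": 0.0215, "ax": 0.02, "ay": -0.1, "az": 0.71}]
```

>>> step_arm:
  steps:
    - {"x": -0.0004,"y": -0.002,"z": 0.0215,"ax": 0,"ay": -0.1,"az": 0.7,"claw": 0.04}
    - {"x": -0.0004,"y": -0.002,"z": 0.0215,"ax": 0,"ay": -0.1,"az": 0.7,"claw": 0.04}
    - {"x": -0.0003,"y": -0.002,"z": 0.0215,"ax": 0,"ay": -0.1,"az": 0.7,"claw": 0.04}
    - {"x": -0.0003,"y": -0.002,"z": 0.018,"ax": 0,"ay": -0.1,"az": 0.7,"claw": 0.04}
    - {"x": 0,"y": 0,"z": 0,"ax": 0,"ay": 0,"az": 0,"claw": 0.04}

```text
time_s: 2.15
ee_pos: [0.5102, -0.4163, 0.0809]
eef_rot: [3.141, 0.001, 2.469]
force: [-0.5, 0.8, 0.5]
grip_width: 0.0399
```

```bash
python3 plan.py 0.5138 -0.4144 0.0205 2.4915
```

```text
t 2.15 pos [ 0.5102 -0.4163  0.0809] rpy [3.1413e+00 7.0000e-04 2.4687e+00] F [-0.5   0.81  0.47] grip 0.0399 k 2
[{"x": -0.0008, "y": 0.0018, "z": 0.0302, "ax": 0.01, "ay": 0.02, "az": -0.65}, {"x": -0.0008, "y": 0.0018, "z": 0.0302, "ax": 0.01, "ay": 0.02, "az": -0.65}]
```

>>> step_arm:
  steps:
    - {"x": -0.0008,"y": 0.0018,"z": 0.01,"ax": 0,"ay": 0,"az": -0.65,"claw": 0.04}
    - {"x": -0.0004,"y": 0.0009,"z": 0.008,"ax": 0,"ay": 0,"az": -0.3,"claw": 0.04}
    - {"x": 0,"y": 0,"z": 0,"ax": 0,"ay": 0,"az": 0,"claw": 0.04}

```text
time_s: 2.4
ee_pos: [0.5118, -0.4159, 0.0631]
eef_rot: [3.142, 0.001, 2.481]
force: [0.3, -0.7, -0.5]
grip_width: 0.0401
```

```bash
python3 plan.py 0.5138 -0.4144 0.0205 2.4915 4
```

```text
t 2.4 pos [ 0.5118 -0.4159  0.0631] rpy [3.1415e+00 1.2000e-03 2.4807e+00] F [ 0.31 -0.73 -0.48] grip 0.0401 k 4
[{"x": -0.0002, "y": 0.0006, "z": 0.0106, "ax": 0.0, "ay": 0.02, "az": -0.15}, {"x": -0.0002, "y": 0.0006, "z": 0.0106, "ax": 0.0, "ay": 0.02, "az": -0.15}, {"x": -0.0002, "y": 0.0006, "z": 0.0106, "ax": 0.0, "ay": 0.02, "az": -0.15}, {"x": -0.0002, "y": 0.0006, "z": 0.0106, "ax": 0.0, "ay": 0.02, "az": -0.15}]
```

>>> step_arm:
  steps:
    - {"x": -0.0003,"y": 0.001,"z": 0.0106,"ax": 0,"ay": 0,"az": -0.2,"claw": 0.04}
    - {"x": -0.0003,"y": 0.001,"z": 0.0106,"ax": 0,"ay": 0,"az": -0.2,"claw": 0.04}
    - {"x": -0.0003,"y": 0.0008,"z": 0.0106,"ax": 0,"ay": 0,"az": -0.2,"claw": 0.04}
    - {"x": 0,"y": 0.0003,"z": 0.008,"ax": 0,"ay": 0,"az": -0.1,"claw": 0.04}
    - {"x": 0,"y": 0,"z": 0,"ax": 0,"ay": 0,"az": 0,"claw": 0.04}

```text
time_s: 2.82
ee_pos: [0.5155, -0.4142, 0.0212]
eef_rot: [-3.141, 0.004, 2.494]
force: [0.4, 0.4, -0.4]
grip_width: 0.0399
```

```bash
python3 plan.py 0.5138 -0.4144 0.0195 2.4915
```

```text
t 2.82 pos [ 0.5155 -0.4142  0.0212] rpy [-3.1414  0.0041  2.4938] F [ 0.44  0.43 -0.43] grip 0.0399 k 1
[{"x": 0.0013, "y": -0.0012, "z": 0.0017, "ax": -0.01, "ay": 0.24, "az": 0.13}]
```

Good position; settle and close.

>>> step_arm:
  steps:
    - {"x": 0.0012,"y": -0.001,"z": 0.0015,"ax": 0,"ay": 0.24,"az": 0.1,"claw": 0.03}
    - {"x": 0,"y": 0,"z": 0,"ax": 0,"ay": 0,"az": 0,"claw": 0.02}
    - {"x": 0,"y": 0,"z": 0,"ax": 0,"ay": 0,"az": 0,"claw": 0.008}
    - {"x": 0,"y": 0,"z": 0,"ax": 0,"ay": 0,"az": 0,"claw": 0.005}
    - {"x": 0,"y": 0,"z": 0,"ax": 0,"ay": 0,"az": 0,"claw": 0.005}
  grip_force: 25

```text
time_s: 3.23
ee_pos: [0.5141, -0.4145, 0.0198]
eef_rot: [-3.141, -0.0, 2.492]
force: [-0.6, 0.1, -0.1]
grip_width: 0.0102
```

```bash
python3 - <<'E'
from h import *
print(ctrl.get_obs())
E
```

```text
{'time_s': 3.2333, 'qpos': array([-7.33849491e-01,  7.03716056e-01,  1.31823617e+00, -3.38406538e-04,
        1.11981955e+00, -1.65477164e+00]), 'joint_vel': array([-0.00011237, -0.00293235, -0.00180029,  0.00155541,  0.00294444,
        0.00018639]), 'tau': array([ 1.48839965e-03, -7.08907986e+01, -3.19053483e+01, -2.10878521e-02,
        7.46636884e-02,  3.31962110e-04]), 'ee_pos': array([ 0.51406514, -0.41445595,  0.01977291]), 'eef_rot': array([-3.14130421e+00, -2.04064414e-04,  2.49186596e+00]), 'force': array([-0.55980939,  0.05546178, -0.0894383 ]), 'moment': array([-0.03215053, -0.08525822,  0.05742643]), 'grip_width': 0.010229629013477338}
```

>>> step_arm:
  steps:
    - {"x": 0,"y": 0,"z": -0.01,"ax": 0,"ay": 0,"az": 0,"claw": 0.005}
    - {"x": 0,"y": 0,"z": -0.02,"ax": 0,"ay": 0,"az": 0,"claw": 0.005}
    - {"x": 0,"y": 0,"z": -0.03,"ax": 0,"ay": 0,"az": 0,"claw": 0.005}
    - {"x": 0,"y": 0,"z": -0.03,"ax": 0,"ay": 0,"az": 0,"claw": 0.005}
    - {"x": 0,"y": 0,"z": -0.02,"ax": 0,"ay": 0,"az": 0,"claw": 0.005}

```text
time_s: 3.65
ee_pos: [0.5125, -0.4131, 0.1325]
eef_rot: [3.141, -0.007, 2.492]
force: [0.4, -0.0, 0.4]
grip_width: 0.005
```

```bash
python3 - <<'E'
from plan import *
plan([.523,.130,.17],1.8127,18)
p,d=vision.camera("side"); cv2.imwrite("pics/s2.png",p[:,:,::-1])
E
```

```text
t 3.65 pos [ 0.5125 -0.4131  0.1325] rpy [ 3.1413 -0.0072  2.4917] F [ 0.41 -0.02  0.44] grip 0.005 k 18
[{"x": 0.0178, "y": 0.0244, "z": -0.0019, "ax": -0.01, "ay": -0.02, "az": 2.16}, {"x": 0.0187, "y": 0.0237, "z": -0.002, "ax": -0.01, "ay": -0.02, "az": 2.16}, {"x": 0.0196, "y": 0.023, "z": -0.002, "ax": -0.01, "ay": -0.02, "az": 2.16}, {"x": 0.0204, "y": 0.0222, "z": -0.002, "ax": -0.01, "ay": -0.02, "az": 2.16}, {"x": 0.0213, "y": 0.0214, "z": -0.002, "ax": -0.01, "ay": -0.02, "az": 2.16}]
[{"x": 0.0221, "y": 0.0206, "z": -0.002, "ax": -0.01, "ay": -0.02, "az": 2.16}, {"x": 0.0228, "y": 0.0198, "z": -0.002, "ax": -0.01, "ay": -0.02, "az": 2.16}, {"x": 0.0235, "y": 0.0189, "z": -0.002, "ax": -0.01, "ay": -0.02, "az": 2.16}, {"x": 0.0242, "y": 0.018, "z": -0.002, "ax": -0.01, "ay": -0.02, "az": 2.16}, {"x": 0.0249, "y": 0.0171, "z": -0.002, "ax": -0.01, "ay": -0.02, "az": 2.16}]
[{"x": 0.0255, "y": 0.0161, "z": -0.002, "ax": -0.01, "ay": -0.02, "az": 2.16}, {"x": 0.0261, "y": 0.0151, "z": -0.002, "ax": -0.01, "ay": -0.02, "az": 2.16}, {"x": 0.0267, "y": 0.0141, "z": -0.002, "ax": -0.01, "ay": -0.02, "az": 2.16}, {"x": 0.0272, "y": 0.0131, "z": -0.002, "ax": -0.01, "ay": -0.02, "az": 2.16}, {"x": 0.0277, "y": 0.0121, "z": -0.002, "ax": -0.01, "ay": -0.02, "az": 2.16}]
[{"x": 0.0281, "y": 0.011, "z": -0.0021, "ax": -0.01, "ay": -0.02, "az": 2.16}, {"x": 0.0285, "y": 0.01, "z": -0.0021, "ax": -0.01, "ay": -0.02, "az": 2.16}, {"x": 0.0288, "y": 0.0089, "z": -0.0021, "ax": -0.01, "ay": -0.02, "az": 2.16}]
```

View pics/s2.png

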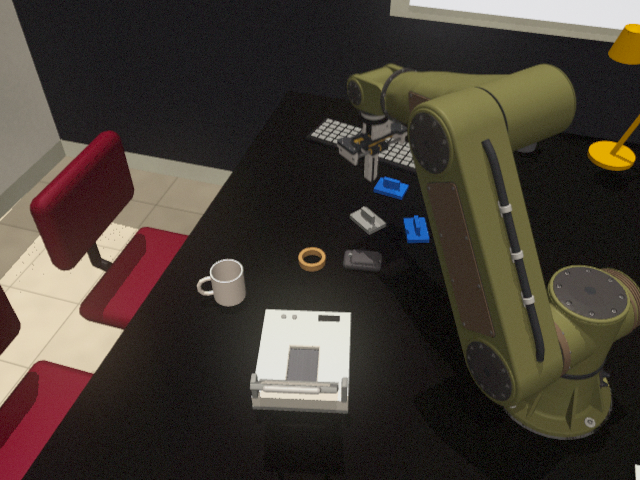

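```bash
cat > tilew.py <<'E'
from h import *
import sys
def look(nm,c=(.512,-.414)):
    o=ctrl.get_obs(); p,d=vision.camera("wrist"); cv2.imwrite(f"pics/{nm}.png",p[:,:,::-1])
    W=cloud("wrist",d,o); Z=W[...,2]; np.savez(nm+".npz",p=p,d=d,W=W)
    print(o['time_s'],o['ee_pos'],o['eef_rot'],o['grip_width'],o['joint_vel'].round(3))
    def rect(m,nm):
        n,l,s,cc=cv2.connectedComponentsWithStats(m.astype(np.uint8)); i=1+np.argmax(s[1:,4]); P=W[l==i]
        r=cv2.minAreaRect((P[:,:2]*1000).astype(np.float32)); print(nm,len(P),np.round(r[0],1),np.round(r[1],1),r[2],np.median(P[:,2]))
    near=(np.hypot(W[...,0]-c[0],W[...,1]-c[1])<.075)&(d>0)
    b=p.astype(int).min(2)
    rect(near&(Z>.007)&(Z<.02)&(b>90),"slab"); rect(near&(Z>.034)&(Z<.045),"ridge")
if __name__=="__main__": look(sys.argv[1])
E
python3 tilew.py w2
```

```text
3.7 [ 0.51360964 -0.41410662  0.13678856] [-3.14143495e+00 -1.48810895e-03  2.49167706e+00] 0.0052050307608079065 [-0.001  0.016  0.026  0.001 -0.099  0.   ]
slab 5709 [ 513.8 -414.2] [60.3 90.3] 52.500492095947266 0.012352172812557793
ridge 866 [ 513.4 -414. ] [11.8 49. ] 52.58483123779297 0.03812173099236779
```

View pics/w2.png

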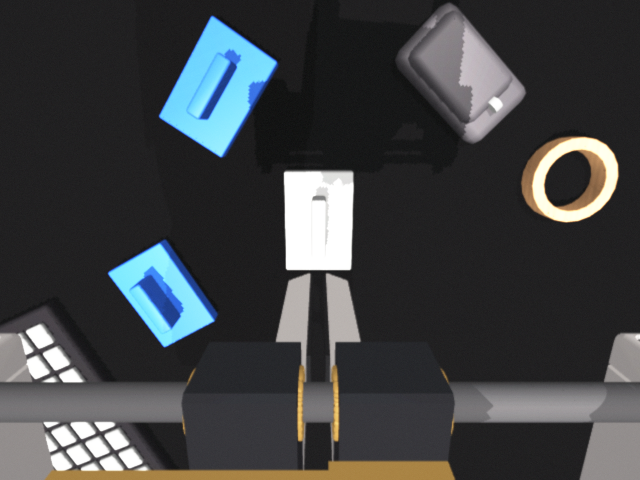

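>>> step_arm:
  steps:
    - {"x": 0,"y": 0,"z": 0.02,"ax": 0,"ay": 0,"az": 0,"claw": 0.04}
    - {"x": 0,"y": 0,"z": 0.02,"ax": 0,"ay": 0,"az": 0,"claw": 0.04}
    - {"x": 0,"y": 0,"z": 0.02,"ax": 0,"ay": 0,"az": 0,"claw": 0.04}
    - {"x": 0,"y": 0,"z": 0.01,"ax": 0,"ay": 0,"az": 0,"claw": 0.04}
    - {"x": 0,"y": 0,"z": 0,"ax": 0,"ay": 0,"az": 0,"claw": 0.04}

```text
time_s: 4.17
ee_pos: [0.5139, -0.4144, 0.0648]
eef_rot: [-3.141, 0.003, 2.492]
force: [0.4, -0.6, 0.3]
grip_width: 0.0348
```

```bash
python3 plan.py 0.5138 -0.4143 0.018 2.488 5
```

```text
t 4.17 pos [ 0.5139 -0.4144  0.0648] rpy [-3.1411e+00  2.9000e-03  2.4917e+00] F [ 0.37 -0.62  0.29] grip 0.0348 k 5
[{"x": 0.0001, "y": 0.0, "z": 0.0094, "ax": -0.01, "ay": 0.03, "az": 0.04}, {"x": 0.0001, "y": 0.0, "z": 0.0094, "ax": -0.01, "ay": 0.03, "az": 0.04}, {"x": 0.0, "y": 0.0, "z": 0.0094, "ax": -0.01, "ay": 0.03, "az": 0.04}, {"x": 0.0, "y": 0.0, "z": 0.0094, "ax": -0.01, "ay": 0.03, "az": 0.04}, {"x": 0.0, "y": 0.0, "z": 0.0094, "ax": -0.01, "ay": 0.03, "az": 0.04}]
```

>>> step_arm:
  steps:
    - {"x": 0,"y": 0,"z": 0.01,"ax": 0,"ay": 0,"az": 0,"claw": 0.04}
    - {"x": 0,"y": 0,"z": 0.01,"ax": 0,"ay": 0,"az": 0,"claw": 0.04}
    - {"x": 0,"y": 0,"z": 0.01,"ax": 0,"ay": 0,"az": 0,"claw": 0.04}
    - {"x": 0,"y": 0,"z": 0.01,"ax": 0,"ay": 0,"az": 0,"claw": 0.04}
    - {"x": 0,"y": 0,"z": 0.004,"ax": 0,"ay": 0,"az": 0,"claw": 0.04}

```text
time_s: 4.58
ee_pos: [0.5148, -0.4152, 0.0195]
eef_rot: [-3.141, 0.006, 2.492]
force: [0.1, 0.6, -0.6]
grip_width: 0.0399
```

>>> step_arm:
  steps:
    - {"x": 0,"y": 0,"z": 0.0005,"ax": 0,"ay": 0,"az": 0,"claw": 0.02}
    - {"x": 0,"y": 0,"z": 0,"ax": 0,"ay": 0,"az": 0,"claw": 0.0}
    - {"x": 0,"y": 0,"z": 0,"ax": 0,"ay": 0,"az": 0,"claw": 0.0}
    - {"x": 0,"y": 0,"z": 0,"ax": 0,"ay": 0,"az": 0,"claw": 0.0}
  grip_force: 40

```text
time_s: 4.92
ee_pos: [0.5146, -0.4151, 0.0179]
eef_rot: [-3.141, 0.005, 2.492]
force: [-0.9, 0.1, 0.1]
grip_width: 0.0166
```

>>> step_arm:
  steps:
    - {"x": 0,"y": 0,"z": 0,"ax": 0,"ay": 0,"az": 0,"claw": 0.0}
    - {"x": 0,"y": 0,"z": 0,"ax": 0,"ay": 0,"az": 0,"claw": 0.0}
    - {"x": 0,"y": 0,"z": 0,"ax": 0,"ay": 0,"az": 0,"claw": 0.0}

```text
time_s: 5.17
ee_pos: [0.5151, -0.4155, 0.0192]
eef_rot: [-3.141, 0.007, 2.492]
force: [-0.3, 0.6, -0.3]
grip_width: 0.0007
```

```bash
python3 - <<'E'
from h import *
c=vision.camera_params("wrist"); f=240/np.tan(np.radians(c['fov_y']/2))
for q in [(0,0,0),(0,0,-.019),(0,.01,0)]:
    P=np.linalg.inv(c['mount'])@np.r_[q,1]; print(q,c['cx']+f*P[0]/-P[2],c['cy']-f*P[1]/-P[2],-P[2])
o=ctrl.get_obs();print(o)
p,d=vision.camera("wrist"); cv2.imwrite("pics/w3.png",p[:,:,::-1]);np.savez("w3.npz",d=d)
p,d=vision.camera("side"); cv2.imwrite("pics/s3.png",cv2.resize(p[100:260,280:480,::-1],None,fx=4,fy=3.7)) 
E
```

```text
(0, 0, 0) 318.24573577140035 274.36634989691106 0.2143293338121428
(0, 0, -0.019) 318.29142438643623 288.027616947958 0.19607863367712952
(0, 0.01, 0) 335.7517836387033 274.3873851848498 0.21433176551451236
{'time_s': 5.1667, 'qpos': array([-7.34000832e-01,  7.03416113e-01,  1.32021111e+00, -2.84810484e-04,
        1.11139030e+00, -1.65471721e+00]), 'joint_vel': array([-0.0018778 , -0.00382103, -0.00196799,  0.00247581,  0.00056152,
       -0.00047507]), 'tau': array([-1.58865823e-03, -7.10512590e+01, -3.19850636e+01, -2.06525798e-02,
        5.60684816e-02, -7.65613663e-06]), 'ee_pos': array([ 0.51512028, -0.41552278,  0.01921718]), 'eef_rot': array([-3.14078629,  0.00653051,  2.49164079]), 'force': array([-0.28829112,  0.55256299, -0.29833033]), 'moment': array([-0.01211969, -0.13699829, -0.04292611]), 'grip_width': 0.0007026349681617017}
```

View pics/w3.png

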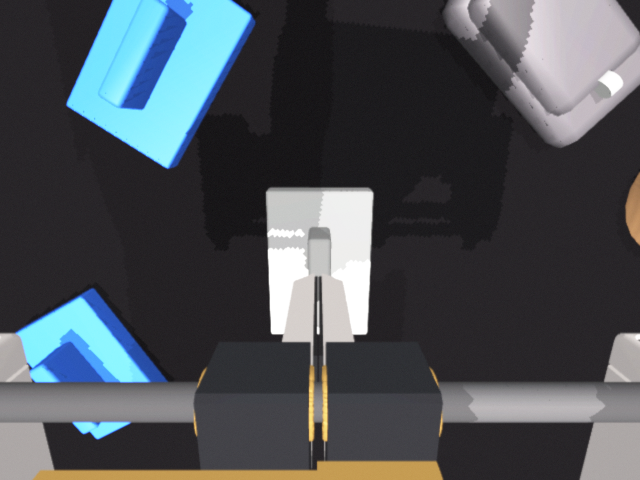

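View pics/s3.png

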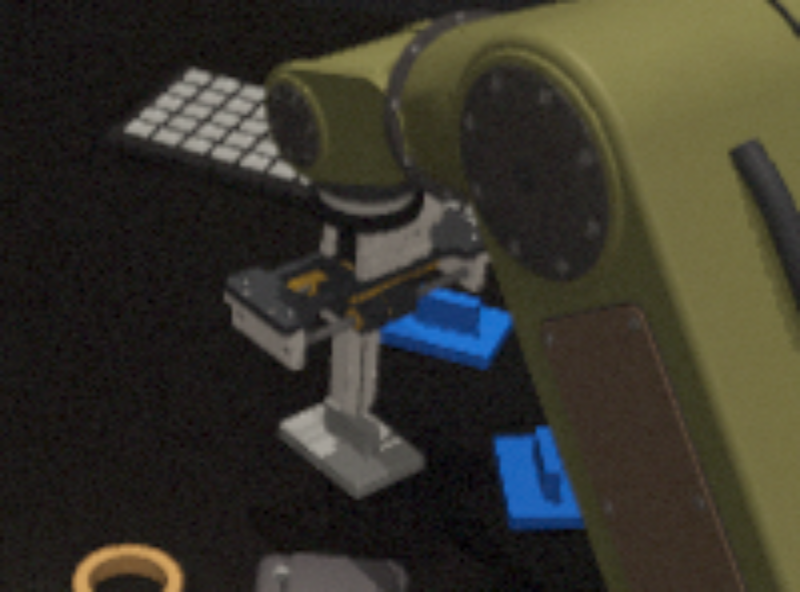

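```bash
python3 - <<'E'
from h import *
p,d=vision.camera("side"); W=cloud("side",d)
for u in (362,367,370,374):
    print(u)
    for v in range(188,226,2): print(v,np.round(W[v,u],4),p[v,u])
z=np.load("w3.npz")['d']; o=ctrl.get_obs(); W=cloud("wrist",z,o)
for u in (300,310,330):
  for v in (230,250,270,276,280,300,330): print("w",u,v,np.round(W[v,u],4))
E
```

```text
362
188 [ 0.5211 -0.3651  0.1564] [79 76 72]
190 [ 0.5198 -0.3604  0.1536] [63 58 55]
192 [ 5.602e-01 -5.423e-01  2.000e-04] [23 17 13]
194 [ 0.5564 -0.5265  0.0055] [26 20 19]
196 [ 0.5548 -0.5207  0.0028] [23 21 17]
198 [ 0.5539 -0.518  -0.0025] [46 38 40]
200 [ 0.5497 -0.5004  0.0045] [43 39 33]
202 [ 0.5484 -0.4957  0.001 ] [46 42 42]
204 [ 0.5457 -0.485   0.0025] [65 60 52]
206 [ 0.528  -0.4067  0.0611] [67 63 61]
208 [ 0.5293 -0.414   0.0479] [129 127 119]
210 [ 0.5299 -0.4179  0.0374] [71 71 67]
212 [ 0.5298 -0.4186  0.0295] [69 66 64]
214 [ 0.5302 -0.4217  0.0196] [73 70 66]
216 [ 0.5286 -0.4157  0.0175] [87 84 79]
218 [ 0.5267 -0.4083  0.0167] [164 161 152]
220 [ 0.5247 -0.4007  0.016 ] [166 162 154]
222 [ 0.5223 -0.391   0.0174] [153 150 142]
224 [ 0.5202 -0.3828  0.0173] [107 102  97]
367
188 [ 0.5093 -0.372   0.1538] [86 84 77]
190 [ 0.5151 -0.4005  0.1245] [112 106  99]
192 [ 0.5138 -0.3956  0.1217] [117 110 104]
194 [ 0.5142 -0.3991  0.1122] [122 115 109]
196 [ 0.5135 -0.3972  0.1069] [116 109 103]
198 [ 0.5132 -0.3971  0.1001] [121 114 106]
200 [ 0.5142 -0.4031  0.0884
[... 2186 characters left out ...]
-0.4162  0.013 ]
w 300 270 [ 0.5085 -0.424   0.0124]
w 300 276 [ 0.5117 -0.4265  0.0118]
w 300 280 [ 0.5024 -0.4171  0.0482]
w 300 300 [ 0.5032 -0.4165  0.0697]
w 300 330 [ 0.5033 -0.4151  0.0959]
w 310 230 [ 0.4908 -0.4028  0.0212]
w 310 250 [ 0.4957 -0.406   0.0381]
w 310 270 [ 0.5047 -0.413   0.0369]
w 310 276 [ 0.5051 -0.4131  0.0439]
w 310 280 [ 0.5057 -0.4135  0.0471]
w 310 300 [ 0.5055 -0.4127  0.0706]
w 310 330 [ 0.5059 -0.4124  0.0951]
w 330 230 [ 0.4996 -0.3953  0.0124]
w 330 250 [ 0.5021 -0.3981  0.0371]
w 330 270 [ 0.5111 -0.4048  0.0363]
w 330 276 [ 0.5117 -0.4055  0.0423]
w 330 280 [ 0.5113 -0.4054  0.0482]
w 330 300 [ 0.5112 -0.4061  0.0695]
w 330 330 [ 0.5103 -0.4064  0.0953]
```

```bash
python3 - <<'E'
from h import *
M=vision.camera_params("wrist")['mount']
for nm in ["w1","w2","w3"]:
    d=np.load(nm+".npz")['d']; T=np.eye(4)
    c=vision.camera_params("wrist"); f=240/np.tan(np.radians(c['fov_y']/2))
    v,u=np.mgrid[0:480,0:640]; P=np.stack([(u-c['cx'])/f*d,-(v-c['cy'])/f*d,-d],-1)@M[:3,:3].T+M[:3,3]
    m=(d>0)&(abs(P[...,0])<.012)&(abs(P[...,1])<.05)&(P[...,2]<-.003 if nm!="w3" else P[...,2]<-.024)
    Q=P[m]; print(nm,"max z",np.percentile(Q[:,2],[100,99.9,99,97]))
    k=Q[:,2]>np.percentile(Q[:,2],97); print("x",Q[k,0].min(),Q[k,0].max(),"y",np.percentile(Q[k,1],[0,50,100]))
E
```

```text
w1 max z [-0.02000241 -0.02091091 -0.02447419 -0.02955843]
x -0.008768107960133248 0.009398818463288813 y [-0.03651124  0.02443699  0.03607442]
w2 max z [-0.02011225 -0.02105178 -0.02409359 -0.0281231 ]
x 0.006801585627076001 0.009395684915084912 y [-0.0120437   0.0023249   0.01165955]
w3 max z [-0.02401125 -0.02432173 -0.02608809 -0.02890156]
x 0.0065232367719243595 0.009278219437714147 y [-0.01198762  0.00081586  0.01016204]
```

>>> step_arm:
  steps:
    - {"x": 0,"y": 0,"z": -0.002,"ax": 0,"ay": -0.3,"az": 0,"claw": 0.04}
    - {"x": 0,"y": 0,"z": 0,"ax": 0,"ay": 0,"az": 0,"claw": 0.04}
    - {"x": 0,"y": 0,"z": 0,"ax": 0,"ay": 0,"az": 0,"claw": 0.04}
    - {"x": 0,"y": 0,"z": 0,"ax": 0,"ay": 0,"az": 0,"claw": 0.04}

```text
time_s: 5.65
ee_pos: [0.515, -0.4155, 0.0214]
eef_rot: [-3.141, 0.012, 2.492]
force: [0.4, -0.5, 0.2]
grip_width: 0.0236
```

```bash
python3 plan.py 0.5138 -0.4143 0.0 2.4895 4
```

```text
t 5.65 pos [ 0.515  -0.4155  0.0214] rpy [-3.1407  0.0122  2.4917] F [ 0.36 -0.49  0.24] grip 0.0236 k 4
[{"x": 0.0005, "y": 0.0001, "z": 0.0053, "ax": -0.01, "ay": 0.17, "az": 0.03}, {"x": 0.0005, "y": 0.0001, "z": 0.0053, "ax": -0.01, "ay": 0.17, "az": 0.03}, {"x": 0.0005, "y": 0.0001, "z": 0.0053, "ax": -0.01, "ay": 0.17, "az": 0.03}, {"x": 0.0004, "y": 0.0001, "z": 0.0053, "ax": -0.01, "ay": 0.17, "az": 0.03}]
```

>>> step_arm:
  steps:
    - {"x": 0.0005,"y": 0,"z": 0,"ax": 0,"ay": 0.7,"az": 0,"claw": 0.04}
    - {"x": 0.0005,"y": 0,"z": 0.005,"ax": 0,"ay": 0,"az": 0,"claw": 0.04}
    - {"x": 0,"y": 0,"z": 0.005,"ax": 0,"ay": 0,"az": 0,"claw": 0.04}
    - {"x": 0,"y": 0,"z": 0.005,"ax": 0,"ay": 0,"az": 0,"claw": 0.04}
    - {"x": 0,"y": 0,"z": 0.003,"ax": 0,"ay": 0,"az": 0,"claw": 0.04}

```text
time_s: 6.07
ee_pos: [0.5143, -0.4149, 0.0021]
eef_rot: [-3.141, -0.001, 2.492]
force: [-0.2, 0.3, 0.4]
grip_width: 0.0396
```

```bash
python3 plan.py 0.5138 -0.4143 -0.001 2.4895
```

```text
t 6.07 pos [ 0.5143 -0.4149  0.0021] rpy [-3.1407e+00 -7.0000e-04  2.4917e+00] F [-0.15  0.28  0.38] grip 0.0396 k 1
[{"x": 0.0008, "y": 0.0002, "z": 0.0031, "ax": -0.05, "ay": -0.04, "az": 0.12}]
```

>>> step_arm:
  steps:
    - {"x": 0.0007,"y": 0,"z": 0.0025,"ax": 0,"ay": 0,"az": 0,"claw": 0.02}
    - {"x": 0,"y": 0,"z": 0,"ax": 0,"ay": 0,"az": 0,"claw": 0.0}
    - {"x": 0,"y": 0,"z": 0,"ax": 0,"ay": 0,"az": 0,"claw": 0.0}
    - {"x": 0,"y": 0,"z": 0,"ax": 0,"ay": 0,"az": 0,"claw": 0.0}
    - {"x": 0,"y": 0,"z": 0,"ax": 0,"ay": 0,"az": 0,"claw": 0.0}

```text
time_s: 6.48
ee_pos: [0.5131, -0.414, -0.0025]
eef_rot: [-3.141, -0.003, 2.492]
force: [0.1, 0.4, -0.7]
grip_width: 0.0112
```

>>> step_arm:
  steps:
    - {"x": 0,"y": 0,"z": 0,"ax": 0,"ay": 0,"az": 0,"claw": 0.0}
    - {"x": 0,"y": 0,"z": 0,"ax": 0,"ay": 0,"az": 0,"claw": 0.0}
    - {"x": 0,"y": 0,"z": 0,"ax": 0,"ay": 0,"az": 0,"claw": 0.0}

```text
time_s: 6.73
ee_pos: [0.5132, -0.414, -0.0023]
eef_rot: [-3.141, -0.003, 2.492]
force: [1.1, 0.3, -0.7]
grip_width: 0.0117
```

>>> step_arm:
  steps:
    - {"x": 0,"y": 0,"z": -0.01,"ax": 0,"ay": 0,"az": 0,"claw": 0.0}
    - {"x": 0,"y": 0,"z": -0.02,"ax": 0,"ay": 0,"az": 0,"claw": 0.0}
    - {"x": 0,"y": 0,"z": -0.03,"ax": 0,"ay": 0,"az": 0,"claw": 0.0}
    - {"x": 0,"y": 0,"z": -0.03,"ax": 0,"ay": 0,"az": 0,"claw": 0.0}
    - {"x": 0,"y": 0,"z": -0.02,"ax": 0,"ay": 0,"az": 0,"claw": 0.0}

```text
time_s: 7.15
ee_pos: [0.5114, -0.4123, 0.1089]
eef_rot: [3.141, -0.012, 2.492]
force: [1.2, 1.3, -1.2]
grip_width: 0.0115
```

```bash
python3 - <<'E'
from plan import *
o=ctrl.get_obs(); p,d=vision.camera("wrist"); cv2.imwrite("pics/w4.png",p[:,:,::-1]); np.savez("w4.npz",p=p,d=d)
plan([.523,.130,.16],1.8127,18)
E
```

```text
t 7.2 pos [ 0.5126 -0.4134  0.1131] rpy [-3.1412 -0.0067  2.4916] F [1.24 0.57 3.41] grip 0.0118 k 18
[{"x": 0.0178, "y": 0.0244, "z": -0.0025, "ax": -0.01, "ay": -0.02, "az": 2.16}, {"x": 0.0187, "y": 0.0237, "z": -0.0025, "ax": -0.01, "ay": -0.02, "az": 2.16}, {"x": 0.0196, "y": 0.023, "z": -0.0025, "ax": -0.01, "ay": -0.02, "az": 2.16}, {"x": 0.0205, "y": 0.0222, "z": -0.0025, "ax": -0.01, "ay": -0.02, "az": 2.16}, {"x": 0.0213, "y": 0.0214, "z": -0.0025, "ax": -0.01, "ay": -0.02, "az": 2.16}]
[{"x": 0.0221, "y": 0.0206, "z": -0.0025, "ax": -0.01, "ay": -0.02, "az": 2.16}, {"x": 0.0228, "y": 0.0198, "z": -0.0025, "ax": -0.01, "ay": -0.02, "az": 2.16}, {"x": 0.0236, "y": 0.0189, "z": -0.0025, "ax": -0.01, "ay": -0.02, "az": 2.16}, {"x": 0.0243, "y": 0.018, "z": -0.0025, "ax": -0.01, "ay": -0.02, "az": 2.16}, {"x": 0.0249, "y": 0.0171, "z": -0.0025, "ax": -0.01, "ay": -0.02, "az": 2.16}]
[{"x": 0.0255, "y": 0.0161, "z": -0.0025, "ax": -0.01, "ay": -0.02, "az": 2.16}, {"x": 0.0261, "y": 0.0151, "z": -0.0025, "ax": -0.01, "ay": -0.02, "az": 2.16}, {"x": 0.0267, "y": 0.0141, "z": -0.0026, "ax": -0.01, "ay": -0.02, "az": 2.16}, {"x": 0.0272, "y": 0.0131, "z": -0.0026, "ax": -0.01, "ay": -0.02, "az": 2.16}, {"x": 0.0277, "y": 0.0121, "z": -0.0026, "ax": -0.01, "ay": -0.02, "az": 2.16}]
[{"x": 0.0281, "y": 0.011, "z": -0.0026, "ax": -0.01, "ay": -0.02, "az": 2.16}, {"x": 0.0285, "y": 0.01, "z": -0.0026, "ax": -0.01, "ay": -0.02, "az": 2.16}, {"x": 0.0289, "y": 0.0089, "z": -0.0026, "ax": -0.01, "ay": -0.02, "az": 2.16}]
```

View pics/w4.png

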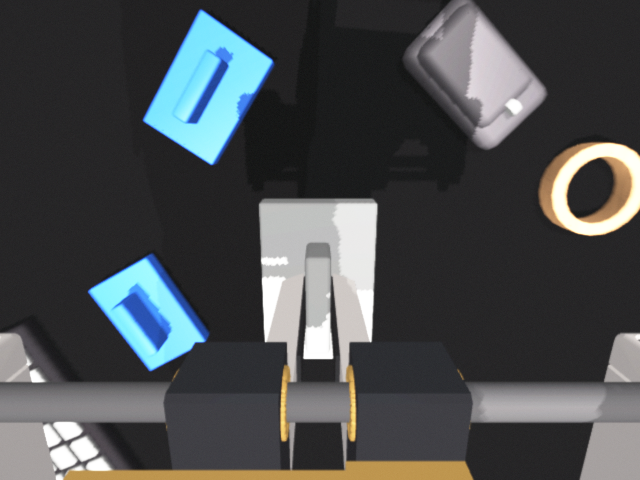

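>>> step_arm:
  steps:
    - {"x": 0.008,"y": 0.011,"z": -0.004,"ax": 0,"ay": 0,"az": 1,"claw": 0.0}
    - {"x": 0.014,"y": 0.018,"z": -0.004,"ax": 0,"ay": 0,"az": 2.1,"claw": 0.0}
    - {"x": 0.019,"y": 0.024,"z": -0.004,"ax": 0,"ay": 0,"az": 2.2,"claw": 0.0}
    - {"x": 0.02,"y": 0.023,"z": -0.004,"ax": 0,"ay": 0,"az": 2.2,"claw": 0.0}
    - {"x": 0.021,"y": 0.0215,"z": -0.004,"ax": 0,"ay": 0,"az": 2.2,"claw": 0.0}

```text
time_s: 7.62
ee_pos: [0.5147, -0.2871, 0.1391]
eef_rot: [-3.141, 0.001, 2.31]
force: [0.2, 0.2, -0.1]
grip_width: 0.0118
```

>>> step_arm:
  steps:
    - {"x": 0.022,"y": 0.0206,"z": -0.0025,"ax": 0,"ay": 0,"az": 2.2,"claw": 0.0}
    - {"x": 0.023,"y": 0.02,"z": -0.0025,"ax": 0,"ay": 0,"az": 2.2,"claw": 0.0}
    - {"x": 0.0236,"y": 0.019,"z": -0.0025,"ax": 0,"ay": 0,"az": 2.2,"claw": 0.0}
    - {"x": 0.0243,"y": 0.018,"z": -0.0025,"ax": 0,"ay": 0,"az": 2.2,"claw": 0.0}
    - {"x": 0.025,"y": 0.017,"z": -0.0025,"ax": 0,"ay": 0,"az": 2.2,"claw": 0.0}

```text
time_s: 8.03
ee_pos: [0.5165, -0.1287, 0.1558]
eef_rot: [3.14, 0.005, 2.107]
force: [0.5, 0.3, -0.1]
grip_width: 0.0114
```

```bash
python3 plan.py .523 .130 .16 1.8127 10
```

```text
t 8.03 pos [ 0.5165 -0.1287  0.1558] rpy [3.1398 0.0047 2.1069] F [ 0.53  0.29 -0.1 ] grip 0.0114 k 10
[{"x": 0.0219, "y": 0.0138, "z": -0.0005, "ax": 0.01, "ay": 0.03, "az": 1.69}, {"x": 0.0223, "y": 0.0131, "z": -0.0005, "ax": 0.01, "ay": 0.03, "az": 1.69}, {"x": 0.0227, "y": 0.0125, "z": -0.0005, "ax": 0.01, "ay": 0.03, "az": 1.69}, {"x": 0.023, "y": 0.0118, "z": -0.0005, "ax": 0.01, "ay": 0.03, "az": 1.69}, {"x": 0.0234, "y": 0.0111, "z": -0.0005, "ax": 0.01, "ay": 0.03, "az": 1.69}]
[{"x": 0.0237, "y": 0.0104, "z": -0.0005, "ax": 0.01, "ay": 0.03, "az": 1.69}, {"x": 0.024, "y": 0.0097, "z": -0.0005, "ax": 0.01, "ay": 0.03, "az": 1.69}, {"x": 0.0243, "y": 0.009, "z": -0.0004, "ax": 0.01, "ay": 0.03, "az": 1.69}, {"x": 0.0245, "y": 0.0083, "z": -0.0004, "ax": 0.01, "ay": 0.03, "az": 1.69}, {"x": 0.0248, "y": 0.0076, "z": -0.0004, "ax": 0.01, "ay": 0.03, "az": 1.69}]
```

>>> step_arm:
  steps:
    - {"x": 0.022,"y": 0.0138,"z": -0.0005,"ax": 0,"ay": 0,"az": 1.7,"claw": 0.0}
    - {"x": 0.0223,"y": 0.013,"z": -0.0005,"ax": 0,"ay": 0,"az": 1.7,"claw": 0.0}
    - {"x": 0.0227,"y": 0.0125,"z": -0.0005,"ax": 0,"ay": 0,"az": 1.7,"claw": 0.0}
    - {"x": 0.023,"y": 0.0118,"z": -0.0005,"ax": 0,"ay": 0,"az": 1.7,"claw": 0.0}
    - {"x": 0.0234,"y": 0.011,"z": -0.0005,"ax": 0,"ay": 0,"az": 1.7,"claw": 0.0}

```text
time_s: 8.45
ee_pos: [0.5194, 0.008, 0.1625]
eef_rot: [3.134, 0.007, 1.951]
force: [-0.1, -0.3, -1.2]
grip_width: 0.0119
```

>>> step_arm:
  steps:
    - {"x": 0.023,"y": 0.01,"z": -0.0005,"ax": 0,"ay": 0,"az": 1.6,"claw": 0.0}
    - {"x": 0.02,"y": 0.008,"z": -0.0005,"ax": 0,"ay": 0,"az": 1.5,"claw": 0.0}
    - {"x": 0.014,"y": 0.006,"z": -0.0005,"ax": 0,"ay": 0,"az": 1.2,"claw": 0.0}
    - {"x": 0.008,"y": 0.003,"z": -0.0004,"ax": 0,"ay": 0,"az": 0.8,"claw": 0.0}
    - {"x": 0,"y": 0,"z": 0,"ax": 0,"ay": 0,"az": 0,"claw": 0.0}

```text
time_s: 8.87
ee_pos: [0.5218, 0.0866, 0.1679]
eef_rot: [3.129, 0.007, 1.86]
force: [-0.2, 0.1, -1.9]
grip_width: 0.0118
```

```bash
python3 plan.py .523 .130 .16 1.8127
```

```text
t 8.87 pos [0.5218 0.0866 0.1679] rpy [3.1293 0.0067 1.86  ] F [-0.23  0.1  -1.87] grip 0.0118 k 2
[{"x": 0.0206, "y": 0.0067, "z": 0.0039, "ax": 0.36, "ay": 0.18, "az": 1.36}, {"x": 0.0208, "y": 0.0062, "z": 0.0039, "ax": 0.36, "ay": 0.18, "az": 1.36}]
```

>>> step_arm:
  steps:
    - {"x": 0.005,"y": 0.002,"z": 0.002,"ax": 0.36,"ay": 0.2,"az": 1.2,"claw": 0.0}
    - {"x": 0.0,"y": 0.0,"z": 0.0,"ax": 0.3,"ay": 0.1,"az": 1.0,"claw": 0.0}
    - {"x": 0,"y": 0,"z": 0,"ax": 0,"ay": 0,"az": 0,"claw": 0.0}
    - {"x": 0,"y": 0,"z": 0,"ax": 0,"ay": 0,"az": 0,"claw": 0.0}

```text
time_s: 9.2
ee_pos: [0.5224, 0.091, 0.1674]
eef_rot: [3.14, 0.002, 1.822]
force: [0.3, -0.6, -0.8]
grip_width: 0.012
```

```bash
python3 - <<'E'
from plan import *
plan([.523,.130,.16],1.8127)
o=ctrl.get_obs(); print(o['joint_vel'].round(3));p,d=vision.camera("wrist"); cv2.imwrite("pics/w5.png",p[:,:,::-1]); np.savez("w5.npz",p=p,d=d,W=cloud("wrist",d,o))
E
```

```text
t 9.2 pos [0.5224 0.091  0.1674] rpy [3.1395e+00 1.7000e-03 1.8222e+00] F [ 0.31 -0.63 -0.84] grip 0.012 k 1
[{"x": 0.0377, "y": 0.0103, "z": 0.0074, "ax": 0.12, "ay": 0.1, "az": 0.55}]
[-0.014 -0.004 -0.003  0.     0.005 -0.004]
```

View pics/w5.png

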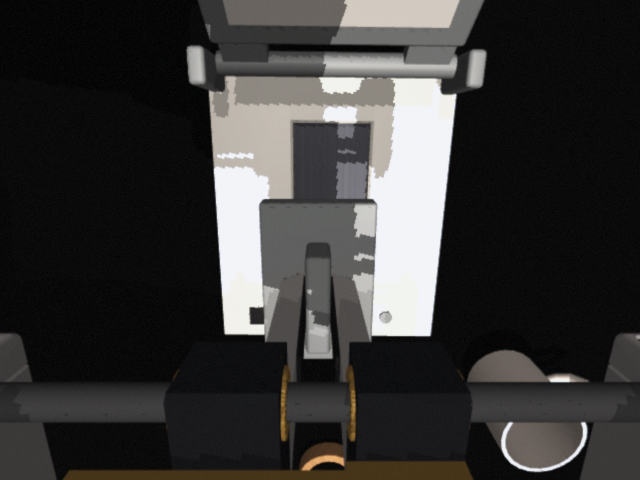

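```bash
cat > m5.py <<'E'
from h import *
z=np.load("w5.npz"); W=z['W']; d=z['d']; p=z['p']; Z=W[...,2]
v,u=np.mgrid[0:480,0:640]
near=(np.hypot(W[...,0]-.53,W[...,1]-.10)<.19)&(d>0)
m=near&(Z>.036)&(Z<.05); print("top z med",np.median(Z[m&(Z>.041)]))
P=W[m]; r=cv2.minAreaRect((P[:,:2]*1000).astype(np.float32)); print("scanner",r)
# pocket: z below ~.040
zt=np.median(Z[m&(Z>.041)])
a=np.radians(13.85); ex=np.array([np.cos(a),np.sin(a)]); ey=np.array([-ex[1],ex[0]])
fl=near&(Z<zt-.007)&(Z>zt-.014)&(u>280)&(u<380)&(v>110)&(v<200)
n,l,s,c=cv2.connectedComponentsWithStats(fl.astype(np.uint8)); i=1+np.argmax(s[1:,4]); Q=W[l==i]
print("floor z",np.median(Q[:,2])); X=Q[:,:2]@ex; Y=Q[:,:2]@ey
print("x range",np.percentile(X,[.5,99.5])," ymax",np.percentile(Y,99.5))
xc=(np.percentile(X,.5)+np.percentile(X,99.5))/2
for t in np.arange(Y.min(),Y.max(),.01):
    k=(Y>t)&(Y<t+.01); 
    if k.sum()>20: print(round(t,3),X[k].min().round(4),X[k].max().round(4))
# tile slab
t=(d>0)&(Z>.165)&(Z<.195)&(v>195)&(v<300)&(u>250)&(u<390)
Q=W[t]; X=Q[:,:2]@ex; Y=Q[:,:2]@ey; print("tile z",np.median(Q[:,2]),"x",np.percentile(X,[.3,99.7]),"ymax",Y.max())
for tt in np.arange(Y.max()-.05,Y.max(),.01):
    k=(Y>tt)&(Y<tt+.01)&(abs(Q[:,2]-np.median(Q[:,2]))<.003); print(round(tt,3),X[k].min().round(4),X[k].max().round(4),np.median(Q[k,2]))
print("tcp",np.array([.5224,.091])@ex,np.array([.5224,.091])@ey)
E
python3 m5.py
```

```text
top z med 0.043379437804471815
scanner ((532.4209594726562, 95.81025695800781), (200.78050231933594, 233.44944763183594), 13.812783241271973)
floor z 0.033667964011413754
x range [0.50732079 0.5722759 ]  ymax 0.047147536161706666
-0.018 0.5072 0.5724
-0.008 0.5073 0.5724
0.002 0.5072 0.5725
0.012 0.5072 0.5724
0.022 0.5072 0.5725
0.032 0.5073 0.5725
0.042 0.5074 0.5724
tile z 0.1821685360487515 x [0.49897796 0.55851331] ymax 0.008003293768179327
-0.042 0.4989 0.5592 0.18226895432458026
-0.032 0.4989 0.5588 0.18225438500605182
-0.022 0.4988 0.5588 0.18223144207492742
-0.012 0.4985 0.5586 0.18218805413314945
-0.002 0.4987 0.5586 0.18203901451741317
tcp 0.5289952685796158 -0.03669830814056953
```

```bash
python3 plan.py .5243 .1295 .09 1.8125 5
```

```text
t 9.25 pos [0.5224 0.0909 0.1675] rpy [3.1394e+00 1.8000e-03 1.8221e+00] F [ 0.78 -0.29 -0.44] grip 0.0116 k 5
[{"x": 0.0074, "y": 0.0023, "z": 0.0155, "ax": 0.02, "ay": 0.02, "az": 0.11}, {"x": 0.0074, "y": 0.0023, "z": 0.0155, "ax": 0.02, "ay": 0.02, "az": 0.11}, {"x": 0.0074, "y": 0.0022, "z": 0.0155, "ax": 0.02, "ay": 0.02, "az": 0.11}, {"x": 0.0074, "y": 0.0022, "z": 0.0155, "ax": 0.02, "ay": 0.02, "az": 0.11}, {"x": 0.0074, "y": 0.0022, "z": 0.0155, "ax": 0.02, "ay": 0.02, "az": 0.11}]
```

>>> step_arm:
  steps:
    - {"x": 0.0074,"y": 0.0023,"z": 0.0155,"ax": 0,"ay": 0,"az": 0.15,"claw": 0.0}
    - {"x": 0.0074,"y": 0.0023,"z": 0.0155,"ax": 0,"ay": 0,"az": 0.15,"claw": 0.0}
    - {"x": 0.0074,"y": 0.0022,"z": 0.0155,"ax": 0,"ay": 0,"az": 0.15,"claw": 0.0}
    - {"x": 0.0074,"y": 0.0022,"z": 0.0155,"ax": 0,"ay": 0,"az": 0.1,"claw": 0.0}
    - {"x": 0.006,"y": 0.002,"z": 0.01,"ax": 0,"ay": 0,"az": 0,"claw": 0.0}

```text
time_s: 9.67
ee_pos: [0.5268, 0.1257, 0.0963]
eef_rot: [3.132, 0.003, 1.81]
force: [-0.3, 0.0, -0.9]
grip_width: 0.0118
```

>>> step_arm:
  steps:
    - {"x": 0,"y": 0,"z": 0,"ax": 0,"ay": 0,"az": 0,"claw": 0.0}
    - {"x": 0,"y": 0,"z": 0,"ax": 0,"ay": 0,"az": 0,"claw": 0.0}

```text
time_s: 9.83
ee_pos: [0.526, 0.1258, 0.0946]
eef_rot: [3.136, 0.003, 1.811]
force: [0.1, -0.5, -1.7]
grip_width: 0.0118
```

```bash
python3 plan.py .5243 .1295 .055 1.8125 3
```

```text
t 9.83 pos [0.526  0.1258 0.0946] rpy [3.1355 0.0032 1.8111] F [ 0.11 -0.45 -1.74] grip 0.0118 k 3
[{"x": 0.0014, "y": -0.0003, "z": 0.0132, "ax": 0.12, "ay": 0.06, "az": -0.03}, {"x": 0.0014, "y": -0.0003, "z": 0.0132, "ax": 0.12, "ay": 0.06, "az": -0.03}, {"x": 0.0014, "y": -0.0003, "z": 0.0132, "ax": 0.12, "ay": 0.06, "az": -0.03}]
```

>>> step_arm:
  steps:
    - {"x": 0.002,"y": -0.0005,"z": 0.01,"ax": 0.2,"ay": 0.1,"az": 0,"claw": 0.0}
    - {"x": 0.0015,"y": -0.0003,"z": 0.01,"ax": 0.12,"ay": 0.06,"az": 0,"claw": 0.0}
    - {"x": 0.001,"y": 0,"z": 0.008,"ax": 0,"ay": 0,"az": 0,"claw": 0.0}
    - {"x": 0,"y": 0,"z": 0,"ax": 0,"ay": 0,"az": 0,"claw": 0.0}
    - {"x": 0,"y": 0,"z": 0,"ax": 0,"ay": 0,"az": 0,"claw": 0.0}

```text
time_s: 10.25
ee_pos: [0.5251, 0.1292, 0.0658]
eef_rot: [3.139, 0.0, 1.81]
force: [-0.1, -0.0, -0.9]
grip_width: 0.0114
```

```bash
python3 - <<'E'
from plan import *
plan([.5243,.1295,.05],1.8125,2)
o=ctrl.get_obs(); print(o['joint_vel'].round(3));p,d=vision.camera("wrist"); cv2.imwrite("pics/w6.png",p[:,:,::-1]); np.savez("w6.npz",p=p,d=d,W=cloud("wrist",d,o))
E
```

```text
t 10.25 pos [0.5251 0.1292 0.0658] rpy [3.1388e+00 4.0000e-04 1.8104e+00] F [-0.15 -0.03 -0.88] grip 0.0114 k 2
[{"x": 0.0003, "y": -0.0004, "z": 0.0079, "ax": 0.08, "ay": 0.01, "az": -0.06}, {"x": 0.0003, "y": -0.0004, "z": 0.0079, "ax": 0.08, "ay": 0.01, "az": -0.06}]
[-0.001  0.013  0.012 -0.002 -0.01   0.002]
```

View pics/w6.png

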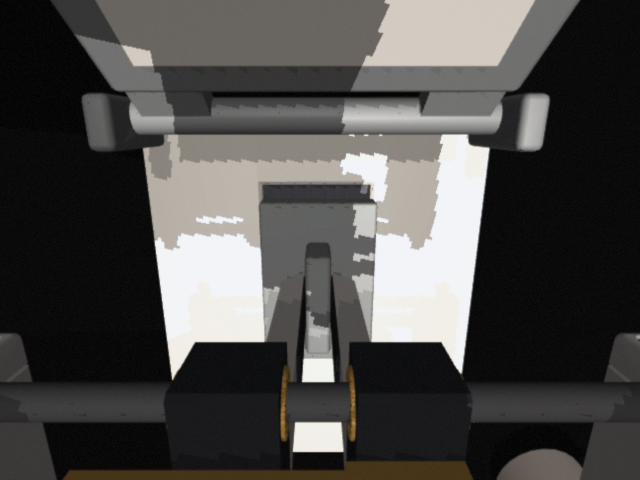

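```bash
cat > m6.py <<'E'
from h import *
z=np.load("w6.npz"); W=z['W']; d=z['d']; Z=W[...,2]
v,u=np.mgrid[0:480,0:640]
a=np.radians(13.82); ex=np.array([np.cos(a),np.sin(a)]); ey=np.array([-ex[1],ex[0]])
XY=np.stack([W[...,:2]@ex,W[...,:2]@ey],-1)
bed=(d>0)&(Z>.035)&(Z<.055)&(v>140)&(u>140)&(u<490); zt=np.median(Z[bed&(v>170)]); print("bed z",zt)
fl=(d>0)&(Z<zt-.006)&(Z>zt-.015)&(u>250)&(u<390)&(v>175)&(v<205)
n,l,s,c=cv2.connectedComponentsWithStats(fl.astype(np.uint8)); i=1+np.argmax(s[1:,4]); Q=XY[l==i]
print("floor",np.median(W[l==i][:,2]),Q.min(0),Q.max(0),np.percentile(Q,[1,99],axis=0))
# left/right bed edges by row & tile
for r in range(183,206,3):
    print(r,"u pocket?",[ (int(x),XY[r,x].round(4),Z[r,x].round(4)) for x in (np.where(l[r]==i)[0][[0,-1]] if (l[r]==i).any() else [])])
zs=np.median(Z[225:235,290:350]); t=(d>0)&(abs(Z-zs)<.003)&(v>195)&(v<300)&(u>250)&(u<390); Q=XY[t]
print("tile z",zs,Q.min(0),Q.max(0))
for y in np.arange(Q[:,1].max()-.04,Q[:,1].max(),.01):
    k=(Q[:,1]>y)&(Q[:,1]<y+.01); print(Q[k,0].min().round(4),Q[k,0].max().round(4))
t=np.array([.5251,.1292]); print("tcp",t@ex,t@ey)
E
python3 m6.py
```

```text
bed z 0.04337994620895752
floor 0.03367473087165021 [0.50720402 0.03778524] [0.57253121 0.04673187] [[0.507504   0.03794122]
 [0.57221847 0.04633849]]
183 u pocket? []
186 u pocket? [(263, array([0.5073, 0.0457]), np.float64(0.0343)), (368, array([0.5721, 0.0457]), np.float64(0.0345))]
189 u pocket? [(263, array([0.5073, 0.044 ]), np.float64(0.035)), (368, array([0.5722, 0.0438]), np.float64(0.0344))]
192 u pocket? [(263, array([0.5073, 0.0422]), np.float64(0.0354)), (368, array([0.5724, 0.0418]), np.float64(0.0337))]
195 u pocket? [(263, array([0.5072, 0.0403]), np.float64(0.0354)), (368, array([0.5725, 0.0398]), np.float64(0.0331))]
198 u pocket? [(264, array([0.5074, 0.038 ]), np.float64(0.0333)), (368, array([0.5723, 0.0384]), np.float64(0.0354))]
201 u pocket? []
204 u pocket? []
tile z 0.08061851454910925 [ 0.51074232 -0.00914057] [0.57088661 0.04435234]
0.5107 0.5707
0.5108 0.5709
0.5107 0.5708
0.5109 0.5708
tcp 0.5407611757729205 2.786913565951825e-05
```

>>> step_arm:
  steps:
    - {"x": 0.0002,"y": -0.0007,"z": 0.004,"ax": 0.1,"ay": 0,"az": -0.1,"claw": 0.0}
    - {"x": 0.0,"y": -0.0004,"z": 0.005,"ax": 0.05,"ay": 0,"az": 0,"claw": 0.0}
    - {"x": 0,"y": 0,"z": 0.004,"ax": 0,"ay": 0,"az": 0,"claw": 0.0}
    - {"x": 0,"y": 0,"z": 0,"ax": 0,"ay": 0,"az": 0,"claw": 0.0}

```text
time_s: 10.63
ee_pos: [0.5244, 0.129, 0.0524]
eef_rot: [3.14, 0.001, 1.812]
force: [0.3, -0.0, -1.9]
grip_width: 0.0117
```

```bash
python3 plan.py .5242 .1292 .0327 1.812 5
```

```text
t 10.63 pos [0.5244 0.129  0.0524] rpy [3.1403e+00 6.0000e-04 1.8122e+00] F [ 0.33 -0.03 -1.9 ] grip 0.0117 k 5
[{"x": 0.0001, "y": -0.0, "z": 0.0039, "ax": 0.02, "ay": 0.01, "az": 0.0}, {"x": 0.0001, "y": -0.0, "z": 0.0039, "ax": 0.02, "ay": 0.01, "az": 0.0}, {"x": 0.0001, "y": -0.0, "z": 0.0039, "ax": 0.02, "ay": 0.01, "az": 0.0}, {"x": 0.0001, "y": -0.0, "z": 0.0039, "ax": 0.02, "ay": 0.01, "az": 0.0}, {"x": 0.0001, "y": -0.0, "z": 0.0039, "ax": 0.02, "ay": 0.01, "az": 0.0}]
```

>>> step_arm:
  steps:
    - {"x": 0.0001,"y": 0,"z": 0.003,"ax": 0,"ay": 0,"az": 0,"claw": 0.0}
    - {"x": 0.0001,"y": 0,"z": 0.003,"ax": 0,"ay": 0,"az": 0,"claw": 0.0}
    - {"x": 0,"y": 0,"z": 0.0025,"ax": 0,"ay": 0,"az": 0,"claw": 0.0}
    - {"x": 0,"y": 0,"z": 0,"ax": 0,"ay": 0,"az": 0,"claw": 0.0}

```text
time_s: 10.97
ee_pos: [0.5244, 0.1292, 0.043]
eef_rot: [3.14, 0.001, 1.812]
force: [0.3, -0.3, -1.4]
grip_width: 0.0116
```

>>> step_arm:
  steps:
    - {"x": 0,"y": 0,"z": 0.003,"ax": 0,"ay": 0,"az": 0,"claw": 0.0}
    - {"x": 0,"y": 0,"z": 0.003,"ax": 0,"ay": 0,"az": 0,"claw": 0.0}
    - {"x": 0,"y": 0,"z": 0.001,"ax": 0,"ay": 0,"az": 0,"claw": 0.0}
    - {"x": 0,"y": 0,"z": 0,"ax": 0,"ay": 0,"az": 0,"claw": 0.0}

```text
time_s: 11.3
ee_pos: [0.5244, 0.1292, 0.0353]
eef_rot: [3.14, 0.001, 1.812]
force: [0.3, -0.2, -1.6]
grip_width: 0.0119
```

>>> step_arm:
  steps:
    - {"x": 0,"y": 0,"z": 0.0012,"ax": 0,"ay": 0,"az": 0,"claw": 0.0}
    - {"x": 0,"y": 0,"z": 0.001,"ax": 0,"ay": 0,"az": 0,"claw": 0.0}
    - {"x": 0,"y": 0,"z": 0,"ax": 0,"ay": 0,"az": 0,"claw": 0.0}

```text
time_s: 11.55
ee_pos: [0.5245, 0.1292, 0.0329]
eef_rot: [3.14, 0.001, 1.812]
force: [-0.6, -1.2, -0.9]
grip_width: 0.0112
```

>>> step_arm:
  steps:
    - {"x": 0,"y": 0,"z": 0.001,"ax": 0,"ay": 0,"az": 0,"claw": 0.0}
    - {"x": 0,"y": 0,"z": 0,"ax": 0,"ay": 0,"az": 0,"claw": 0.0}

```text
time_s: 11.72
ee_pos: [0.5248, 0.1292, 0.0327]
eef_rot: [3.139, 0.001, 1.812]
force: [-1.1, 0.9, -0.5]
grip_width: 0.0116
```

>>> step_arm:
  steps:
    - {"x": 0,"y": 0,"z": 0,"ax": 0,"ay": 0,"az": 0,"claw": 0.013}
    - {"x": 0,"y": 0,"z": 0,"ax": 0,"ay": 0,"az": 0,"claw": 0.018}
    - {"x": 0,"y": 0,"z": 0,"ax": 0,"ay": 0,"az": 0,"claw": 0.03}
    - {"x": 0,"y": 0,"z": 0,"ax": 0,"ay": 0,"az": 0,"claw": 0.03}
    - {"x": 0,"y": 0,"z": 0,"ax": 0,"ay": 0,"az": 0,"claw": 0.03}

```text
time_s: 12.13
ee_pos: [0.5253, 0.1293, 0.0331]
eef_rot: [3.138, 0.001, 1.812]
force: [-0.3, 0.2, 0.4]
grip_width: 0.0296
```

>>> step_arm:
  steps:
    - {"x": 0,"y": 0,"z": -0.01,"ax": 0,"ay": 0,"az": 0,"claw": 0.03}
    - {"x": 0,"y": 0,"z": -0.02,"ax": 0,"ay": 0,"az": 0,"claw": 0.03}
    - {"x": 0,"y": 0,"z": -0.03,"ax": 0,"ay": 0,"az": 0,"claw": 0.03}
    - {"x": 0,"y": 0,"z": -0.03,"ax": 0,"ay": 0,"az": 0,"claw": 0.03}
    - {"x": 0,"y": 0,"z": -0.02,"ax": 0,"ay": 0,"az": 0,"claw": 0.03}

```text
time_s: 12.55
ee_pos: [0.5222, 0.1287, 0.1451]
eef_rot: [-3.136, 0.0, 1.812]
force: [-1.1, 0.1, -0.2]
grip_width: 0.03
```

```bash
python3 - <<'E'
from h import *
o=ctrl.get_obs(); print(o['ee_pos'],o['joint_vel'].round(3));p,d=vision.camera("wrist"); cv2.imwrite("pics/w7.png",p[:,:,::-1]); W=cloud("wrist",d,o);np.savez("w7.npz",p=p,d=d,W=W)
Z=W[...,2]; near=(np.hypot(W[...,0]-.524,W[...,1]-.129)<.06)&(d>0)
zt=.0434
def rect(m,nm):
    n,l,s,c=cv2.connectedComponentsWithStats(m.astype(np.uint8)); i=1+np.argmax(s[1:,4]); P=W[l==i]
    r=cv2.minAreaRect((P[:,:2]*1000).astype(np.float32)); print(nm,len(P),np.round(r[0],1),np.round(r[1],1),r[2],np.median(P[:,2])); return P
P=rect(near&(Z>.0455)&(Z<.052),"slab")
A=np.c_[P[:,:2]-P[:,:2].mean(0),np.ones(len(P))]; print(np.linalg.lstsq(A,P[:,2],rcond=None)[0])
rect(near&(Z>.069)&(Z<.078),"ridge")
E
```

```text
[0.52224372 0.12873586 0.14513021] [-0.001 -0.257 -0.265  0.     0.529 -0.001]
slab 6490 [525.1 128.1] [60. 90.] 13.871767044067383 0.04736127484570804
[ 0.00053118 -0.0001815   0.04737039]
ridge 1008 [525.3 128.2] [11.7 50.6] 13.755047798156738 0.0731890280186776
```

View pics/w7.png

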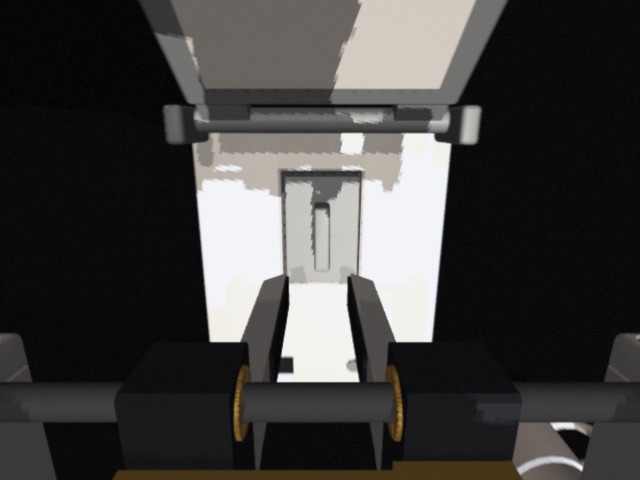

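```bash
python3 - <<'E'
from h import *
W=np.load("topW.npy"); p=np.load("top0.npz")['p'].astype(int)
Z=W[...,2]; v,u=np.mgrid[0:480,0:640]
a=np.radians(13.83); ex=np.array([np.cos(a),np.sin(a)]); ey=np.array([-ex[1],ex[0]]); c=np.array([.5297,.1004])
L=np.stack([(W[...,:2]-c)@ex,(W[...,:2]-c)@ey],-1)
m=(Z>.16)&(u<165)&(v>225)&(v<330)&(abs(L[...,0])<.1)&(L[...,1]>.1)&(L[...,1]<.27)
bar=m&(abs(L[...,0])<.03)&(L[...,1]>.205); print(bar.sum()); Q=np.c_[L[bar],Z[bar]]; print(Q.min(0),Q.max(0),np.median(Q,0))
pan=m&(L[...,1]<.19)&(abs(L[...,0])<.05); A=np.c_[L[pan][:,1],np.ones(pan.sum())]; print(np.linalg.lstsq(A,Z[pan],rcond=None)[0], L[pan][:,1].min(),L[pan][:,1].max())
legs=m&(L[...,1]>.2)&(L[...,1]<.215); print(np.percentile(L[legs][:,0],[0,100]))
E
python3 plan.py .4786 .3144 .28 3.3835
```

```text
239
[-0.02973075  0.21297489  0.22613478] [0.0297085  0.22700642 0.23923847] [-0.00023645  0.21774904  0.23402872]
[ 1.28703637 -0.04571073] 0.15619447254574478 0.18998040123737
[-0.05057371  0.06155175]
t 12.6 pos [0.5237 0.1291 0.1488] rpy [-3.1413e+00  5.0000e-04  1.8122e+00] F [0.21 0.28 3.86] grip 0.0299 k 13
[{"x": 0.0147, "y": 0.0, "z": -0.0101, "ax": -0.0, "ay": 0.0, "az": -6.93}, {"x": 0.0146, "y": 0.0018, "z": -0.0101, "ax": -0.0, "ay": 0.0, "az": -6.93}, {"x": 0.0142, "y": 0.0035, "z": -0.0101, "ax": -0.0, "ay": 0.0, "az": -6.93}, {"x": 0.0137, "y": 0.0052, "z": -0.0101, "ax": -0.0, "ay": 0.0, "az": -6.93}, {"x": 0.013, "y": 0.0069, "z": -0.0101, "ax": -0.0, "ay": 0.0, "az": -6.93}]
[{"x": 0.012, "y": 0.0084, "z": -0.0101, "ax": -0.0, "ay": 0.0, "az": -6.93}, {"x": 0.011, "y": 0.0098, "z": -0.0101, "ax": -0.0, "ay": 0.0, "az": -6.93}, {"x": 0.0097, "y": 0.011, "z": -0.0101, "ax": -0.0, "ay": 0.0, "az": -6.93}, {"x": 0.0083, "y": 0.0121, "z": -0.0101, "ax": -0.0, "ay": 0.0, "az": -6.93}, {"x": 0.0068, "y": 0.013, "z": -0.0101, "ax": -0.0, "ay": 0.0, "az": -6.93}]
[{"x": 0.0052, "y": 0.0137, "z": -0.0101, "ax": -0.0, "ay": 0.0, "az": -6.93}, {"x": 0.0035, "y": 0.0143, "z": -0.0101, "ax": -0.0, "ay": 0.0, "az": -6.93}, {"x": 0.0017, "y": 0.0146, "z": -0.0101, "ax": -0.0, "ay": 0.0, "az": -6.93}]
```

>>> step_arm:
  steps:
    - {"x": 0,"y": 0,"z": -0.025,"ax": 0,"ay": 0,"az": -3,"claw": 0.04}
    - {"x": 0,"y": 0,"z": -0.035,"ax": 0,"ay": 0,"az": -6.9,"claw": 0.05}
    - {"x": 0,"y": 0,"z": -0.035,"ax": 0,"ay": 0,"az": -6.9,"claw": 0.05}
    - {"x": 0,"y": 0,"z": -0.03,"ax": 0,"ay": 0,"az": -6.9,"claw": 0.05}
    - {"x": 0,"y": 0,"z": -0.01,"ax": 0,"ay": 0,"az": -6.9,"claw": 0.05}

```text
time_s: 13.02
ee_pos: [0.5217, 0.1288, 0.2925]
eef_rot: [-3.141, 0.0, 2.362]
force: [0.4, -0.3, 1.1]
grip_width: 0.05
```

```bash
python3 plan.py .4786 .3144 .28 3.3835 10
```

```text
t 13.02 pos [0.5217 0.1288 0.2925] rpy [-3.1412e+00  5.0000e-04  2.3619e+00] F [ 0.39 -0.32  1.08] grip 0.05 k 10
[{"x": 0.0161, "y": 0.0102, "z": 0.0012, "ax": -0.0, "ay": 0.0, "az": -5.85}, {"x": 0.015, "y": 0.0118, "z": 0.0012, "ax": -0.0, "ay": 0.0, "az": -5.85}, {"x": 0.0137, "y": 0.0132, "z": 0.0012, "ax": -0.0, "ay": 0.0, "az": -5.85}, {"x": 0.0123, "y": 0.0146, "z": 0.0012, "ax": -0.0, "ay": 0.0, "az": -5.85}, {"x": 0.0107, "y": 0.0157, "z": 0.0012, "ax": -0.0, "ay": 0.0, "az": -5.85}]
[{"x": 0.0091, "y": 0.0167, "z": 0.0012, "ax": -0.0, "ay": 0.0, "az": -5.85}, {"x": 0.0073, "y": 0.0176, "z": 0.0012, "ax": -0.0, "ay": 0.0, "az": -5.85}, {"x": 0.0055, "y": 0.0182, "z": 0.0012, "ax": -0.0, "ay": 0.0, "az": -5.85}, {"x": 0.0036, "y": 0.0187, "z": 0.0012, "ax": -0.0, "ay": 0.0, "az": -5.85}, {"x": 0.0017, "y": 0.019, "z": 0.0012, "ax": -0.0, "ay": 0.0, "az": -5.85}]
```

>>> step_arm:
  steps:
    - {"x": 0.016,"y": 0.01,"z": 0,"ax": 0,"ay": 0,"az": -5.85,"claw": 0.05}
    - {"x": 0.015,"y": 0.012,"z": 0,"ax": 0,"ay": 0,"az": -5.85,"claw": 0.05}
    - {"x": 0.0137,"y": 0.0132,"z": 0,"ax": 0,"ay": 0,"az": -5.85,"claw": 0.05}
    - {"x": 0.0123,"y": 0.0146,"z": 0,"ax": 0,"ay": 0,"az": -5.85,"claw": 0.05}
    - {"x": 0.0107,"y": 0.0157,"z": 0,"ax": 0,"ay": 0,"az": -5.85,"claw": 0.05}

```text
time_s: 13.43
ee_pos: [0.4995, 0.2217, 0.3007]
eef_rot: [3.138, 0.01, 2.895]
force: [0.1, 0.4, -0.1]
grip_width: 0.0499
```

>>> step_arm:
  steps:
    - {"x": 0.009,"y": 0.0167,"z": 0,"ax": 0,"ay": 0,"az": -5.85,"claw": 0.05}
    - {"x": 0.0073,"y": 0.0176,"z": 0,"ax": 0,"ay": 0,"az": -5.85,"claw": 0.05}
    - {"x": 0.0055,"y": 0.017,"z": 0,"ax": 0,"ay": 0,"az": -5.85,"claw": 0.05}
    - {"x": 0.0036,"y": 0.01,"z": 0,"ax": 0,"ay": 0,"az": -5,"claw": 0.05}
    - {"x": 0,"y": 0,"z": 0,"ax": 0,"ay": 0,"az": 0,"claw": 0.05}

```text
time_s: 13.85
ee_pos: [0.4777, 0.2909, 0.3033]
eef_rot: [3.141, 0.012, -2.966]
force: [-0.4, -0.3, 0.1]
grip_width: 0.05
```

```bash
python3 plan.py .4786 .3144 .28 3.3835 2
```

```text
t 13.85 pos [0.4777 0.2909 0.3033] rpy [ 3.141   0.0122 -2.9658] F [-0.37 -0.35  0.07] grip 0.05 k 2
[{"x": -0.0024, "y": 0.0115, "z": 0.0117, "ax": 0.01, "ay": 0.35, "az": -1.89}, {"x": -0.0028, "y": 0.0114, "z": 0.0117, "ax": 0.01, "ay": 0.35, "az": -1.89}]
```

>>> step_arm:
  steps:
    - {"x": -0.0024,"y": 0.011,"z": 0.005,"ax": 0,"ay": 0.35,"az": -1.9,"claw": 0.05}
    - {"x": -0.002,"y": 0.009,"z": 0.005,"ax": 0,"ay": 0.3,"az": -1.6,"claw": 0.05}
    - {"x": 0,"y": 0,"z": 0,"ax": 0,"ay": 0,"az": 0,"claw": 0.05}
    - {"x": 0,"y": 0,"z": 0,"ax": 0,"ay": 0,"az": 0,"claw": 0.05}

```text
time_s: 14.18
ee_pos: [0.4787, 0.3123, 0.293]
eef_rot: [3.141, 0.0, -2.907]
force: [-0.1, -0.3, 0.6]
grip_width: 0.0501
```

```bash
python3 - <<'E'
from plan import *
plan([.4786,.3144,.26],3.3835,2)
o=ctrl.get_obs(); print(o['joint_vel'].round(3),o['qpos'].round(2));p,d=vision.camera("wrist"); cv2.imwrite("pics/w8.png",p[:,:,::-1]); W=cloud("wrist",d,o);np.savez("w8.npz",p=p,d=d,W=W)
Z=W[...,2]
a=np.radians(13.83); ex=np.array([np.cos(a),np.sin(a)]); ey=np.array([-ex[1],ex[0]]); c=np.array([.5242,.1291])-.03*ey
L=np.stack([(W[...,:2]-c)@ex,(W[...,:2]-c)@ey],-1)
m=(d>0)&(Z>.205)&(Z<.25)&(L[...,1]>.195)&(L[...,1]<.25)&(abs(L[...,0])<.06)
Q=np.c_[L[m],Z[m]]; print(len(Q),Q.min(0),Q.max(0))
for x0 in np.arange(-.05,.05,.01):
    k=(Q[:,0]>x0)&(Q[:,0]<x0+.01)
    if k.sum()>5: print(round(x0,3),k.sum(),Q[k].min(0).round(4),Q[k].max(0).round(4))
E
```

```text
t 14.18 pos [0.4787 0.3123 0.293 ] rpy [ 3.1415e+00  1.0000e-04 -2.9071e+00] F [-0.08 -0.28  0.58] grip 0.0501 k 2
[{"x": -0.0002, "y": 0.001, "z": 0.0165, "ax": 0.0, "ay": 0.0, "az": -0.21}, {"x": -0.0002, "y": 0.001, "z": 0.0165, "ax": 0.0, "ay": 0.0, "az": -0.21}]
[ 0.005  0.021 -0.002  0.001  0.     0.002] [ 0.51  0.29  1.28  0.    1.57 -1.29]
2772 [-0.05056864  0.19566842  0.20500389] [0.0503085  0.22655849 0.23567662]
-0.05 561 [-0.05    0.1965  0.2051] [-0.04    0.2263  0.2356]
-0.04 243 [-0.04    0.1986  0.2051] [-0.03    0.2263  0.2349]
-0.03 224 [-0.03    0.2156  0.2287] [-0.02    0.2264  0.2352]
-0.02 214 [-0.0199  0.2155  0.2283] [-0.01    0.2264  0.2353]
-0.01 210 [-0.0098  0.2154  0.2285] [-0.      0.2264  0.2352]
0.0 206 [1.000e-04 2.153e-01 2.289e-01] [0.0099 0.2265 0.2355]
0.01 204 [0.01   0.2152 0.2286] [0.0199 0.2265 0.2352]
0.02 201 [0.0201 0.2152 0.2278] [0.03   0.2265 0.2352]
0.03 241 [0.0301 0.2008 0.2052] [0.04   0.2265 0.2357]
0.04 428 [0.04   0.1957 0.205 ] [0.0499 0.2266 0.2349]
```

View pics/w8.png

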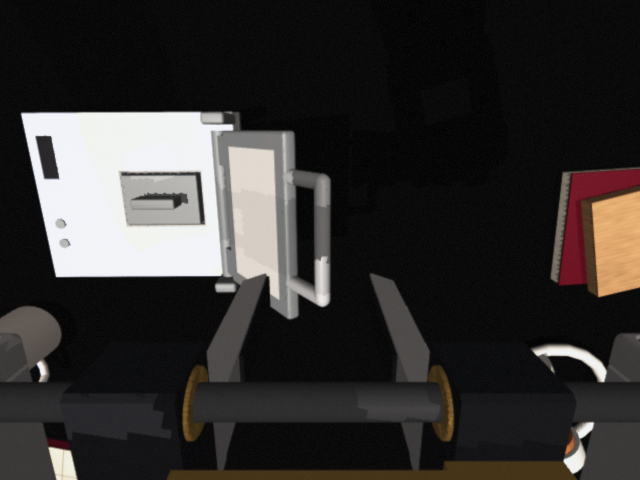

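>>> step_arm:
  steps:
    - {"x": 0,"y": 0.001,"z": 0.012,"ax": 0,"ay": 0,"az": -0.2,"claw": 0.035}
    - {"x": 0,"y": 0.0005,"z": 0.015,"ax": 0,"ay": 0,"az": -0.2,"claw": 0.035}
    - {"x": 0,"y": 0,"z": 0.015,"ax": 0,"ay": 0,"az": 0,"claw": 0.035}
    - {"x": 0,"y": 0,"z": 0,"ax": 0,"ay": 0,"az": 0,"claw": 0.035}

```text
time_s: 14.57
ee_pos: [0.4795, 0.3121, 0.2502]
eef_rot: [3.141, 0.002, -2.906]
force: [-1.0, 1.1, -0.2]
grip_width: 0.0353
```

```bash
python3 plan.py .4786 .3144 .1975 3.3832 5
```

```text
t 14.57 pos [0.4795 0.3121 0.2502] rpy [ 3.1413e+00  1.6000e-03 -2.9063e+00] F [-1.02  1.09 -0.24] grip 0.0353 k 5
[{"x": 0.0001, "y": 0.0005, "z": 0.0105, "ax": 0.0, "ay": 0.02, "az": -0.07}, {"x": 0.0001, "y": 0.0005, "z": 0.0105, "ax": 0.0, "ay": 0.02, "az": -0.07}, {"x": 0.0001, "y": 0.0005, "z": 0.0105, "ax": 0.0, "ay": 0.02, "az": -0.07}, {"x": 0.0001, "y": 0.0005, "z": 0.0105, "ax": 0.0, "ay": 0.02, "az": -0.07}, {"x": 0.0001, "y": 0.0005, "z": 0.0105, "ax": 0.0, "ay": 0.02, "az": -0.07}]
```

>>> step_arm:
  steps:
    - {"x": 0,"y": 0.001,"z": 0.01,"ax": 0,"ay": 0,"az": -0.2,"claw": 0.035}
    - {"x": 0,"y": 0.001,"z": 0.01,"ax": 0,"ay": 0,"az": -0.2,"claw": 0.035}
    - {"x": 0,"y": 0.0005,"z": 0.01,"ax": 0,"ay": 0,"az": 0,"claw": 0.035}
    - {"x": 0,"y": 0.0005,"z": 0.01,"ax": 0,"ay": 0,"az": 0,"claw": 0.035}
    - {"x": 0,"y": 0,"z": 0.006,"ax": 0,"ay": 0,"az": 0,"claw": 0.035}

```text
time_s: 14.98
ee_pos: [0.48, 0.3147, 0.2032]
eef_rot: [3.14, 0.005, -2.902]
force: [0.2, 0.1, 0.3]
grip_width: 0.0349
```

```bash
python3 plan.py .4786 .3144 .1975 3.3832 1
```

```text
t 14.98 pos [0.48   0.3147 0.2032] rpy [ 3.1404  0.0052 -2.9018] F [0.19 0.09 0.31] grip 0.0349 k 1
[{"x": 0.0015, "y": 0.0, "z": 0.0057, "ax": 0.07, "ay": 0.3, "az": -0.11}]
```

>>> step_arm:
  steps:
    - {"x": 0.001,"y": 0,"z": 0.005,"ax": 0,"ay": 0.3,"az": 0,"claw": 0.035}
    - {"x": 0,"y": 0,"z": 0,"ax": 0,"ay": 0,"az": 0,"claw": 0.02}
    - {"x": 0,"y": 0,"z": 0,"ax": 0,"ay": 0,"az": 0,"claw": 0.01}
    - {"x": 0,"y": 0,"z": 0,"ax": 0,"ay": 0,"az": 0,"claw": 0.0}
    - {"x": 0,"y": 0,"z": 0,"ax": 0,"ay": 0,"az": 0,"claw": 0.0}
  grip_force: 20

```text
time_s: 15.4
ee_pos: [0.4787, 0.3146, 0.1966]
eef_rot: [3.141, -0.002, -2.902]
force: [-1.7, 2.9, 2.3]
grip_width: 0.0124
```

>>> step_arm:
  steps:
    - {"x": 0,"y": 0,"z": 0,"ax": 0,"ay": 0,"az": 0,"claw": 0.0}
    - {"x": 0,"y": 0,"z": 0,"ax": 0,"ay": 0,"az": 0,"claw": 0.0}
    - {"x": 0,"y": 0,"z": 0,"ax": 0,"ay": 0,"az": 0,"claw": 0.0}

```text
time_s: 15.65
ee_pos: [0.4788, 0.3143, 0.1968]
eef_rot: [3.141, -0.002, -2.902]
force: [0.5, -0.4, -1.4]
grip_width: 0.0114
```

```bash
python3 - <<'E'
from h import *
o=ctrl.get_obs(); print(o['ee_pos'],o['force'],o['grip_width'])
p,d=vision.camera("side"); cv2.imwrite("pics/s9.png",cv2.resize(p[230:430,200:440,::-1],None,fx=3.2,fy=3))
p,d=vision.camera("wrist"); cv2.imwrite("pics/w9.png",p[:,:,::-1])
E
```

```text
[0.47880364 0.31429024 0.19679584] [ 0.49509191 -0.43599702 -1.40577505] 0.011367607568870416
```

View pics/w9.png

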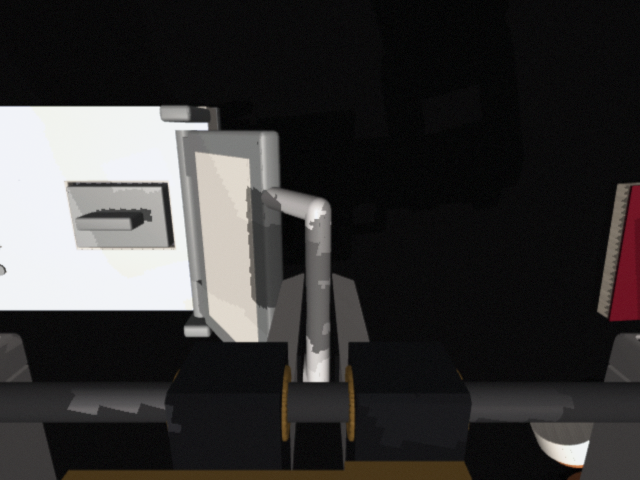

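```bash
cat > arc.py <<'E'
from plan import *
a=np.radians(13.83); ey=np.array([-np.sin(a),np.cos(a)]); H=np.array([.5039,.2116])
o=ctrl.get_obs(); t0=float(sys.argv[1]); n=int(sys.argv[2])
yl=(o['ee_pos'][:2]-H)@ey; z=o['ee_pos'][2]-.09+.0327
print("t",o['time_s'],"yl",yl.round(4),"z",z.round(4),"theta",np.arctan2(z,-yl).round(4),"r",np.hypot(yl,z).round(4),"F",o['force'].round(1),"rpy",o['eef_rot'].round(4),"xoff",((o['ee_pos'][:2]-H)@np.array([np.cos(a),np.sin(a)])).round(4))
th=np.linspace(np.arctan2(z,-yl),t0,n+1)
Y=-.175*np.cos(th);Zz=.175*np.sin(th); Y[0]=yl;Zz[0]=z
print("tool y",np.diff(Y).round(4),"tool z",(-np.diff(Zz)).round(4))
E
python3 arc.py 2.09 5
```

```text
t 15.75 yl 0.1057 z 0.1395 theta 2.2194 r 0.175 F [-0.3 -0.1 -2.1] rpy [ 3.141e+00 -2.000e-03 -2.902e+00] xoff 0.0002
tool y [-0.0037 -0.0037 -0.0038 -0.0038 -0.0039] tool z [-0.0027 -0.0026 -0.0025 -0.0024 -0.0023]
```

>>> step_arm:
  steps:
    - {"x": 0,"y": -0.0037,"z": -0.0027,"ax": 0,"ay": 0,"az": 0,"claw": 0.0}
    - {"x": 0,"y": -0.0037,"z": -0.0026,"ax": 0,"ay": 0,"az": 0,"claw": 0.0}
    - {"x": 0,"y": -0.0038,"z": -0.0025,"ax": 0,"ay": 0,"az": 0,"claw": 0.0}
    - {"x": 0,"y": -0.0038,"z": -0.0024,"ax": 0,"ay": 0,"az": 0,"claw": 0.0}
    - {"x": 0,"y": -0.0039,"z": -0.0023,"ax": 0,"ay": 0,"az": 0,"claw": 0.0}

```text
time_s: 16.17
ee_pos: [0.4835, 0.295, 0.2102]
eef_rot: [3.14, -0.002, -2.901]
force: [-0.3, 1.3, -1.5]
grip_width: 0.0111
```

```bash
python3 arc.py 1.96 5; python3 -c "
from h import *
print(ctrl.get_obs()['grip_width'])"
```

```text
t 16.1667 yl 0.0859 z 0.1529 theta 2.0826 r 0.1754 F [-0.3  1.3 -1.5] rpy [ 3.1400e+00 -2.0000e-03 -2.9013e+00] xoff 0.0001
tool y [-0.004  -0.0038 -0.0039 -0.0039 -0.004 ] tool z [-0.0017 -0.002  -0.0019 -0.0018 -0.0017]
0.011119552423793257
```

>>> step_arm:
  steps:
    - {"x": 0,"y": -0.004,"z": -0.0018,"ax": 0,"ay": 0,"az": 0,"claw": 0.0}
    - {"x": 0,"y": -0.0038,"z": -0.002,"ax": 0,"ay": 0,"az": 0,"claw": 0.0}
    - {"x": 0,"y": -0.0039,"z": -0.0019,"ax": 0,"ay": 0,"az": 0,"claw": 0.0}
    - {"x": 0,"y": -0.0039,"z": -0.0018,"ax": 0,"ay": 0,"az": 0,"claw": 0.0}
    - {"x": 0,"y": -0.004,"z": -0.0017,"ax": 0,"ay": 0,"az": 0,"claw": 0.0}

```text
time_s: 16.58
ee_pos: [0.4887, 0.2739, 0.2212]
eef_rot: [3.139, -0.001, -2.902]
force: [-0.2, 0.7, -0.8]
grip_width: 0.0112
```

```bash
python3 arc.py 1.83 5
```

```text
t 16.5833 yl 0.0641 z 0.1639 theta 1.9438 r 0.176 F [-0.2  0.7 -0.8] rpy [ 3.1391e+00 -1.2000e-03 -2.9016e+00] xoff 0.0001
tool y [-0.0041 -0.0038 -0.0038 -0.0038 -0.0038] tool z [-0.0005 -0.0013 -0.0012 -0.0012 -0.0011]
```

>>> step_arm:
  steps:
    - {"x": 0,"y": -0.0041,"z": -0.0009,"ax": 0,"ay": 0,"az": 0,"claw": 0.0}
    - {"x": 0,"y": -0.0038,"z": -0.0012,"ax": 0,"ay": 0,"az": 0,"claw": 0.0}
    - {"x": 0,"y": -0.0038,"z": -0.0012,"ax": 0,"ay": 0,"az": 0,"claw": 0.0}
    - {"x": 0,"y": -0.0038,"z": -0.0011,"ax": 0,"ay": 0,"az": 0,"claw": 0.0}
    - {"x": 0,"y": -0.0038,"z": -0.001,"ax": 0,"ay": 0,"az": 0,"claw": 0.0}

```text
time_s: 17.0
ee_pos: [0.4937, 0.2535, 0.2283]
eef_rot: [3.138, 0.0, -2.901]
force: [-2.0, 1.1, 0.4]
grip_width: 0.0111
```

```bash
python3 arc.py 1.70 5
```

```text
t 17.0 yl 0.0431 z 0.171 theta 1.8179 r 0.1763 F [-2.   1.1  0.4] rpy [ 3.1379e+00  1.0000e-04 -2.9014e+00] xoff 0.0001
tool y [-0.0043 -0.004  -0.0041 -0.0041 -0.0041] tool z [ 0.0003 -0.0009 -0.0008 -0.0007 -0.0006]
```

>>> step_arm:
  steps:
    - {"x": 0,"y": -0.0041,"z": -0.0003,"ax": 0,"ay": 0,"az": 0,"claw": 0.0}
    - {"x": 0,"y": -0.004,"z": -0.0007,"ax": 0,"ay": 0,"az": 0,"claw": 0.0}
    - {"x": 0,"y": -0.0041,"z": -0.0006,"ax": 0,"ay": 0,"az": 0,"claw": 0.0}
    - {"x": 0,"y": -0.0041,"z": -0.0005,"ax": 0,"ay": 0,"az": 0,"claw": 0.0}
    - {"x": 0,"y": -0.0041,"z": -0.0005,"ax": 0,"ay": 0,"az": 0,"claw": 0.0}

```text
time_s: 17.42
ee_pos: [0.4991, 0.2317, 0.2319]
eef_rot: [3.138, 0.001, -2.901]
force: [0.1, 0.4, 3.4]
grip_width: 0.0114
```

```bash
python3 arc.py 1.59 5
```

```text
t 17.4167 yl 0.0207 z 0.1746 theta 1.6888 r 0.1758 F [0.1 0.4 3.4] rpy [ 3.1376e+00  1.0000e-03 -2.9011e+00] xoff 0.0002
tool y [-0.0035 -0.0034 -0.0035 -0.0035 -0.0035] tool z [ 0.0005 -0.0003 -0.0002 -0.0002 -0.0001]
```

>>> step_arm:
  steps:
    - {"x": 0,"y": -0.0035,"z": 0.0002,"ax": 0,"ay": 0,"az": 0,"claw": 0.0}
    - {"x": 0,"y": -0.0035,"z": -0.0002,"ax": 0,"ay": 0,"az": 0,"claw": 0.0}
    - {"x": 0,"y": -0.0035,"z": -0.0002,"ax": 0,"ay": 0,"az": 0,"claw": 0.0}
    - {"x": 0,"y": -0.0035,"z": -0.0001,"ax": 0,"ay": 0,"az": 0,"claw": 0.0}
    - {"x": 0,"y": -0.0025,"z": 0,"ax": 0,"ay": 0,"az": 0,"claw": 0.0}

```text
time_s: 17.83
ee_pos: [0.5036, 0.2133, 0.2325]
eef_rot: [3.138, 0.001, -2.902]
force: [-1.9, 0.7, 3.3]
grip_width: 0.0111
```

>>> step_arm:
  steps:
    - {"x": 0,"y": 0,"z": 0,"ax": 0,"ay": 0,"az": 0,"claw": 0.0}
    - {"x": 0,"y": 0,"z": 0,"ax": 0,"ay": 0,"az": 0,"claw": 0.0}

```text
time_s: 18.0
ee_pos: [0.5038, 0.2126, 0.2324]
eef_rot: [3.138, 0.001, -2.902]
force: [-1.8, 0.6, 2.5]
grip_width: 0.0113
```

```bash
python3 arc.py 1.571 1; python3 - <<'E'
from h import *
o=ctrl.get_obs(); print(o['grip_width'])
p,d=vision.camera("wrist"); cv2.imwrite("pics/w10.png",p[:,:,::-1]); W=cloud("wrist",d,o); np.savez("w10.npz",d=d,W=W,p=p)
p,d=vision.camera("side"); cv2.imwrite("pics/s10.png",p[:,:,::-1]); np.savez("s10.npz",d=d,W=cloud("side",d),p=p)
E
```

```text
t 18.0 yl 0.001 z 0.1751 theta 1.5767 r 0.1751 F [-1.8  0.6  2.5] rpy [ 3.1381e+00  9.0000e-04 -2.9023e+00] xoff 0.0001
tool y [-0.001] tool z [0.0001]
0.011316998901219974
```

View pics/w10.png

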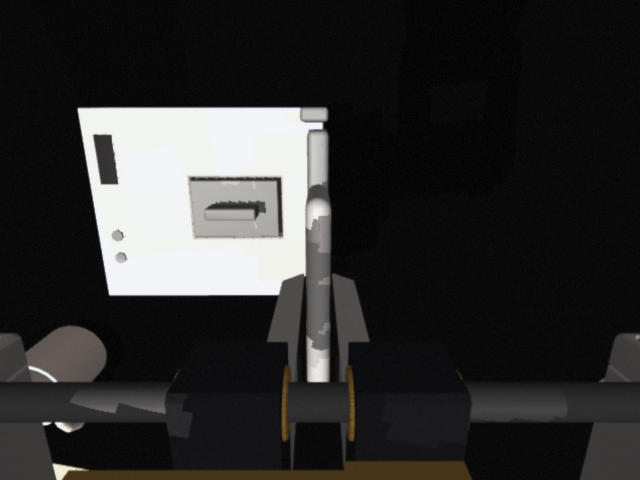

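View pics/s10.png

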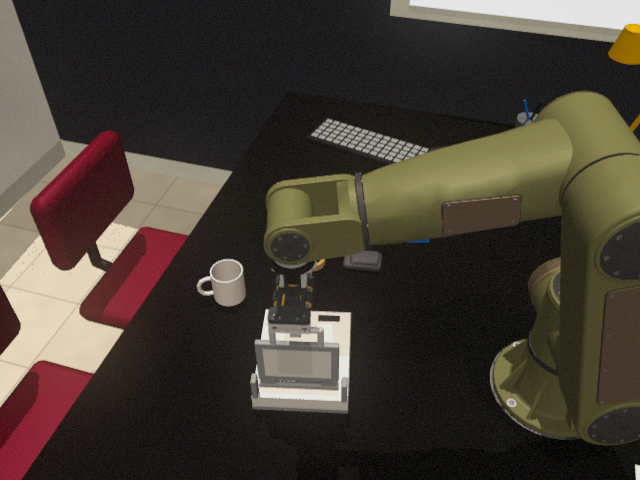

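```bash
python3 - <<'E'
from h import *
W=np.load("s10.npz")['W']
a=np.radians(13.83); ey=np.array([-np.sin(a),np.cos(a)]); H=np.array([.5039,.2116])
v,u=np.mgrid[0:480,0:640]; m=(u>262)&(u<333)&(v>350)&(v<384)
Y=(W[...,:2]-H)@ey; m&=abs(Y)<.05
A=np.c_[W[m][:,2],np.ones(m.sum())]; s=np.linalg.lstsq(A,Y[m],rcond=None)[0]; print("z",W[m][:,2].min(),W[m][:,2].max(),"slope",s, "theta~",1.5708+np.arctan(s[0]))
w=np.load("w7.npz")
# tile recheck and bystanders from wrist w10
W=np.load("w10.npz")['W'];Z=W[...,2];near=np.hypot(W[...,0]-.524,W[...,1]-.129)<.06
mm=near&(Z>.0455)&(Z<.052); n,l,ss,c=cv2.connectedComponentsWithStats(mm.astype(np.uint8)); P=W[l==1+np.argmax(ss[1:,4])]
print(cv2.minAreaRect((P[:,:2]*1000).astype(np.float32)),np.median(P[:,2]))
E
```

```text
z 0.09257741543259268 0.21740881176991889 slope [0.02538526 0.00311742] theta~ 1.5961798109488843
((525.1668701171875, 128.3963623046875), (59.89181137084961, 90.18347930908203), 13.798420906066895) 0.04737035485307642
```

>>> step_arm:
  steps:
    - {"x": 0,"y": 0,"z": 0,"ax": 0,"ay": 0,"az": 0,"claw": 0.0}
    - {"x": 0,"y": 0,"z": 0,"ax": 0,"ay": 0,"az": 0,"claw": 0.0}
    - {"x": 0,"y": 0,"z": 0,"ax": 0,"ay": 0,"az": 0,"claw": 0.0}
    - {"x": 0,"y": 0,"z": 0,"ax": 0,"ay": 0,"az": 0,"claw": 0.0}
    - {"x": 0,"y": 0,"z": 0,"ax": 0,"ay": 0,"az": 0,"claw": 0.0}

```text
time_s: 18.52
ee_pos: [0.5036, 0.2132, 0.2325]
eef_rot: [3.138, 0.001, -2.901]
force: [-1.9, 0.9, 1.5]
grip_width: 0.0111
```

>>> step_arm:
  steps:
    - {"x": 0,"y": 0,"z": 0,"ax": 0,"ay": 0,"az": 0,"claw": 0.0}
    - {"x": 0,"y": 0,"z": 0,"ax": 0,"ay": 0,"az": 0,"claw": 0.0}
    - {"x": 0,"y": 0,"z": 0,"ax": 0,"ay": 0,"az": 0,"claw": 0.0}
    - {"x": 0,"y": 0,"z": 0,"ax": 0,"ay": 0,"az": 0,"claw": 0.0}
    - {"x": 0,"y": 0,"z": 0,"ax": 0,"ay": 0,"az": 0,"claw": 0.0}

```text
time_s: 18.93
ee_pos: [0.5036, 0.2133, 0.2325]
eef_rot: [3.138, 0.001, -2.901]
force: [-0.8, 0.9, 3.0]
grip_width: 0.0111
```

```bash
python3 arc.py 1.571 1;
```

```text
t 18.9333 yl 0.0017 z 0.1752 theta 1.5808 r 0.1752 F [-0.8  0.9  3. ] rpy [ 3.1383e+00  1.0000e-03 -2.9012e+00] xoff 0.0001
tool y [-0.0017] tool z [0.0002]
```

>>> step_arm:
  steps:
    - {"x": 0,"y": -0.0015,"z": 0,"ax": 0,"ay": 0,"az": 0,"claw": 0.0}
    - {"x": 0,"y": -0.001,"z": 0,"ax": 0,"ay": 0,"az": 0,"claw": 0.0}
    - {"x": 0,"y": 0,"z": 0,"ax": 0,"ay": 0,"az": 0,"claw": 0.0}
    - {"x": 0,"y": 0,"z": 0,"ax": 0,"ay": 0,"az": 0,"claw": 0.0}
    - {"x": 0,"y": 0,"z": 0,"ax": 0,"ay": 0,"az": 0,"claw": 0.0}

```text
time_s: 19.35
ee_pos: [0.5042, 0.2106, 0.2324]
eef_rot: [3.138, 0.001, -2.901]
force: [-1.1, 1.6, 1.5]
grip_width: 0.011
```

>>> step_arm:
  steps:
    - {"x": 0,"y": 0,"z": 0,"ax": 0,"ay": 0,"az": 0,"claw": 0.0}
    - {"x": 0,"y": 0,"z": 0,"ax": 0,"ay": 0,"az": 0,"claw": 0.0}
    - {"x": 0,"y": 0,"z": 0,"ax": 0,"ay": 0,"az": 0,"claw": 0.0}
    - {"x": 0,"y": 0,"z": 0,"ax": 0,"ay": 0,"az": 0,"claw": 0.0}
    - {"x": 0,"y": 0,"z": 0,"ax": 0,"ay": 0,"az": 0,"claw": 0.0}

```text
time_s: 19.77
ee_pos: [0.5042, 0.2106, 0.2324]
eef_rot: [3.138, 0.001, -2.901]
force: [-1.7, 1.5, 2.0]
grip_width: 0.0115
```

```bash
python3 arc.py 1.571 1; python3 - <<'E'
from h import *
p,d=vision.camera("top"); cv2.imwrite("pics/t11.png",p[:,:,::-1])
W=cloud("top",d); W0=np.load("topW.npy"); p0=np.load("top0.npz")['p'].astype(int)
for nm,(u0,u1,v0,v1) in dict(mouse=(320,370,240,300),tape=(308,350,198,240),mug=(230,280,118,176)).items():
    df=np.abs(p[v0:v1,u0:u1].astype(int)-p0[v0:v1,u0:u1]).sum(2); print(nm,"changed px",(df>90).mean().round(3))
E
```

```text
t 19.7667 yl -0.001 z 0.1751 theta 1.5649 r 0.1751 F [-1.7  1.5  2. ] rpy [ 3.1382e+00  9.0000e-04 -2.9013e+00] xoff 0.0001
tool y [0.0011] tool z [0.0001]
mouse changed px 0.0
tape changed px 0.0
mug changed px 0.0
```

View pics/t11.png

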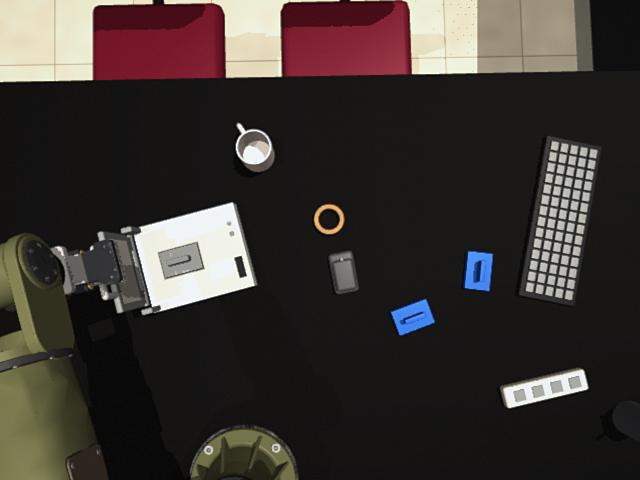

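The top view shows the tile in the pocket (182,260) and the mouse, tape and mug unmoved. The flap is held upright and steady, so I am handing in.

```bash
python3 -c "
from h import *
print(ticket.hand_in()); o=ctrl.get_obs(); print(o['time_s'],o['ee_pos'],o['force'],o['grip_width'])"
```

```text
the job is handed in; nothing more can be done
None
the job is handed in; nothing more can be done
```

The tile is in the pocket and let go, and the gripper is holding the flap upright and still; I handed the job in at about 19.8 s.

**Tile:**
- The wrist camera shows it level, 0.1° or less off square, with its slab top 4 mm above the bed, as it should be when it rests on the pocket floor.
- It sits about 1 mm off centre.

**Flap:**
- The gripper holds the bar at 20 N.
- Working from the arm's pose, the flap is at about 1.565 rad. The side camera read about 1.596 rad just before my last small nudge, when the arm's pose gave 1.577. Both are inside the 1.48–1.66 range, but they disagree by about 0.02 rad.
- The arm did not move over the last 0.4 s.

**Mouse, tape and mug:** There is no change in the top camera image.

**Problems on the way:**
- The first two attempts to grip the tile closed on nothing. The visible fingertips end about 20 mm short of the reported TCP, so I corrected for that, and the third grip held. The tile did not move in the failed tries.
- The wrist and top cameras disagreed by 1–2 mm on positions. I used the wrist camera for the final placing.

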